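# Open the microwave oven and load the meal jar

## Task

Pull the grey microwave oven's door open by its handle until it stands at least square to the oven's front, then set the tall meal jar gently down on the oven floor, fully inside and clear of the doorway, and leave the door open. Keep the jar upright all the way, as its lid is only resting on it. Leave the low tub and the mug where they are.

Things in the scene. Friction and masses are not known exactly. Their poses are not given: they have to be found in the camera images.
- oven: Grey microwave oven, 320 deep (x) x 440 wide (y) x 248 high, fixed; origin at the centre of its underside on the table, z up, its front looks to -x. Front plane at x = -160; the door (left part, hinged at +y) and the black control panel (y -220 to -75) are 25 thick and stand before it. Cavity back wall at x +130; the 18 thick roof reaches right to the mouth.
- cavity (a point): Middle of the cavity mouth's lower edge, at floor height (oven frame x -160, y +77.5, z +35), axes as the oven's. The cavity runs from here 290 inward (+x), 127 to each side (y), and 195 up to the roof's underside. No room inside for an upright gripper; one tilted about 45 deg fits.
- door (a joint): Door angle in rad: 0 shut, grows as it swings out towards the robot, up to 1.75. Leaf 280 wide, 230 high, 25 thick, from 15 to 245 above the table. Stiff hinge: stays where it is left, 3 to 5 N at the handle moves it. Shut or slightly ajar at the start.
- hinge (a point): Point on the door's upright hinge axis (axis through oven frame x -160, y +210), 215 above the table. Seen from above the door turns clockwise as it opens. x, y axes turn with the door.
- handle_grip (a point): Point to pinch from above on the door handle's axis, 215 above the table. Handle: upright round steel bar, 12 in diameter, from 84 to 243 above the table, axis 42 out from the door's face, 25 from its free edge, 10 thick stand-offs at 100 and 200 above the table. Site frame turns with the door: the hinge axis lies at +67 in x, +255 in y from here.
- jar: The tall meal jar: white ceramic cylinder 56 in diameter, with a flat grey lid 53 in diameter, 85 high in all, about 0.3 kg; origin at the centre of its underside, z up. Stands on the table to the right of the oven. Grip it round the body, 30 to 60 above its underside.
- tub: A lookalike that stays: low white tub with a grey lid, 72 in diameter, 52 high; origin under its centre.
- mug: White mug, 80 in diameter, 90 high, bystander; origin under its centre.
Mind the look-alikes: they are no part of the job. Leave any orange or pink look-alike of the jar alone.

How it is judged (in metres and radians):
On the way, in this order (a step that is already met when the one before it is completed fails the run):
1. the door is being drawn open (0.25 to 1 rad) with the fingers on its handle (value of joint door between 0.25 and 1 rad and contact force between the fingers and door_c1 above 0.5 N), for 0.1 s.
2. the door stands square to the oven's front or wider (over 1.45 rad) (value of joint door above 1.45 rad), for 0.2 s.
At the end, for the whole second after the job is handed in: The jar stands upright (within 0.1 rad), at rest and released on the oven's cavity floor, wholly behind the mouth plane (its axis more than 29 mm inside, in the oven frame x -131 to +105, y -30 to +185 mm, underside within 6 mm of the floor), and the door is still open more than 1.4 rad (x of jar in the frame of oven between -0.131 and 0.105 m and y of jar in the frame of oven between -0.03 and 0.185 m and z of jar in the frame of oven between 0.03 and 0.041 m and angle between jar's own z axis and vertical below 0.1 rad and linear speed of jar below 0.02 m/s and value of joint door above 1.4 rad and contact force between jar and oven above 0.5 N); the robot touches nothing.
It fails at once if the jar is tipped more than 0.5 rad from upright (angle between jar's own z axis and vertical above 0.5 rad).
It fails at once if the jar strikes or is pressed on the oven with more than 60 N (contact force between jar and oven above 60 N).
It fails at once if the tub or mug is moved more than 30 mm (distance of any of tub, mug from where it was at the start of the episode above 0.03 m).
It also fails if it takes over 69 s, if anything falls off the work surface, if the arm or the gripper's body presses on something with over 40 N, if the wrist force passes 120 N, or if a joint passes its speed limit or range.

## Robot

A 7-joint arm with a two-finger parallel gripper is mounted at the origin on the work surface. World frame = base frame: x ahead of the robot, y to its left, z up, the work surface at z = 0. Lengths are in mm, angles in rad, forces in N, time in s.
With the tool pointing down it reaches from about 400 to 875 mm from the base axis. Payload 4.4 kg.
Tool frame: the origin (TCP) lies between the finger pads; the fingertips stand 8 mm ahead of it and the grasp point (between the pads) lies 11 mm behind it; z points along the fingers, y is the line along which they close (so a half turn about z gives the same grasp; the last joint's range is limited). The gripper opens to 85 mm and grips with 20 to 120 N. Pads are 22 mm wide; open, the fingers measure 114 mm over their backs; the gripper's body (76 mm by 85 mm) begins 54 mm behind the grasp point. The pads swing forward as they close: fully open they stand 13 mm farther back than shut.
Start: joints at [-1.404, 0.628, 0.038, 1.517, -0.027, 0.996, -0.02], TCP at [149.932, 632.486, 239.313] pointing down, gripper open.
Joint ranges: [-3.06, 3.06], [-0.37, 2.12], [-1.25, 1.32], [0.18, 2.47], [-1.1, 4.24], [0.23, 1.98], [-2.94, 2.94]. Speed limits (rad/s): [2.57, 2.57, 3.14, 3.14, 3.14, 3.14, 3.14].

## Interface

Orientations are given as a unit quaternion [x, y, z, w].
In Python, from cell import manip gives the robot as it stands.
- The arm moves only by the shell command python3 -m handwheel 'ROWS' [FORCE]. ROWS is JSON, a list of rows, each an object of numbers: "hand": the finger opening in cm, from 0 to 8.54; "dx", "dy", "dz": the shift along the tool's x, y, z in cm; "turn": the turn about the tool's z in rad. In form: [{"hand": .., "dx": .., "dy": .., "dz": .., "turn": ..}, ...]. A call has 1 to 20 rows; each row shifts and turns the commanded pose from where the row before left it, along the tool's axes as they then stand; what a row does not reach is not made up. A row lasts 1/10 s, in which the tool goes at most 50 mm and 8.59 degrees, less where a joint would pass 70% of its speed; a pose out of reach is approached as far as the arm can. A call is refused whole if a number of a shift passes 5 or a number of a turn 0.15, either way. A call with a gripper value outside its range is refused whole. The fingers move at their own pace and stop on an object; FORCE is the grip in N (left out, the last holds). Time passes only in rows, so rows that do not move let the fingers close. It gives the time, the measured TCP pose, the force, the opening and the grip force at its end, in the units of the state.
- manip.state(): the state, without advancing time (a new reading comes with each control period).
- manip.camera(name): name is "scene" or "top" or "wrist"; returns the picture (480x640x3 uint8, red, green, blue); there is no depth.
- manip.camera_params(name): a dict with "fov_y" (degrees; the focal length in pixels is half the picture's height over the tangent of half this angle, whatever the lens; pixels are square), "cx", "cy" (the principal point, pixels), "k1" (the pictures are not rectified: a ray, as slopes to the right and down, at radius r is drawn at 1 + k1 r^2 times it, then the intrinsics apply), "position" and "rotation" of the camera in the world. Camera axes: x right, y up, looking along -z (the intrinsics and any distortion apply to the point x, -y, -z); pixel columns grow to the right and rows downward; lengths in mm; the calibration is good to about 2 mm. A picture is of the moment at which its call begins: read the wrist's pose just before it. camera_params takes no time and is no camera call; for the wrist camera it gives the pose at the moment of the call.
- manip.sign_off(): hands the job in; it is judged then, once.
The state is a dict: "time": time; "q": joint angles; "dq": joint speeds; "effort": joint torques, N m; "position": TCP position; "tool_rot": TCP orientation; "ft_force": force on the tool from outside, world axes, zero at the start; "wrist_torque": the same for the moment, N m; "width": finger opening in mm; "grasp_force": force on a finger pad.
Only numpy, scipy, OpenCV 4.12 (cv2) and the standard library are available. Lean on these libraries where they do the work, as an engineer would, in place of code of your own. Each camera call takes 0.05 s, during which the arm holds its last target. There are 200 camera calls.

## Working session

There is one attempt and no reset: what is moved stays moved. The work goes in short steps, Python scripts to look and compute and a shell command to move; the robot and the scene stay as the last step left them, time stands still between calls to the robot, and variables do not carry over. Pictures are saved under pics/ and viewed, at most 10 in all, crops included, and the job is handed in when it is done.

```bash
ls; mkdir -p pics; python3 - <<'E'
from cell import manip
import cv2,numpy as np
s=manip.state();print({k:np.round(v,3).tolist() for k,v in s.items()})
a=manip.camera("scene");b=manip.camera("top")
for n in("scene","top","wrist"):
    p=manip.camera_params(n);print(n,{k:np.round(v,4).tolist() for k,v in p.items()})
cv2.imwrite("pics/scene0.png",a[:,:,::-1]);cv2.imwrite("pics/top0.png",b[:,:,::-1])
E
```

```text
pics
{'time': 0.0, 'q': [-1.404, 0.629, 0.038, 1.518, -0.027, 0.996, -0.02], 'dq': [-0.0, -0.001, -0.001, -0.0, 0.0, 0.001, 0.001], 'effort': [0.001, -56.34, 1.226, -19.344, 0.011, 0.01, 0.0], 'position': [149.777, 631.838, 238.357], 'tool_rot': [0.116, 0.993, -0.001, -0.0], 'ft_force': [0.775, 0.846, 0.112], 'wrist_torque': [0.004, -0.023, 0.073], 'grasp_force': 0.0, 'width': 85.411}
scene {'fov_y': 48.6007, 'cx': 328.6009, 'cy': 240.5081, 'k1': 0.0327, 'position': [226.0342, 26.236, 1283.3576], 'rotation': [-0.0867, 0.1378, 0.8443, -0.5106]}
top {'fov_y': 54.0136, 'cx': 313.0095, 'cy': 237.0273, 'k1': -0.126, 'position': [407.8972, -157.5251, 1177.9442], 'rotation': [-0.0564, 0.0496, 0.7116, -0.6985]}
wrist {'fov_y': 58.6679, 'cx': 316.0465, 'cy': 244.8791, 'k1': -0.0609, 'position': [71.6614, 651.8435, 374.0409], 'rotation': [-0.1249, -0.0985, 0.6126, 0.7742]}
```

View pics/scene0.png

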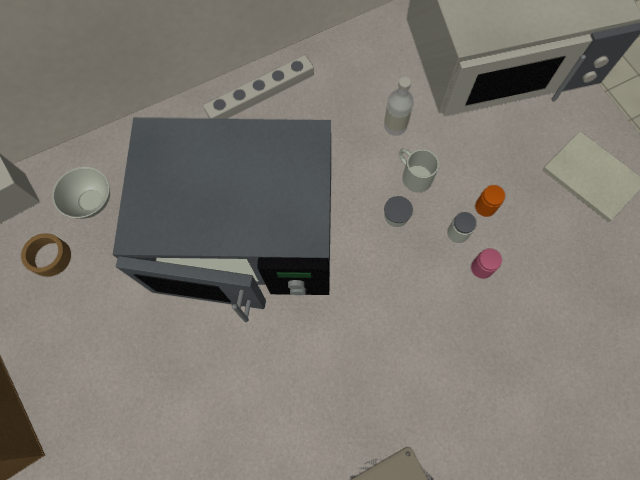

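View pics/top0.png

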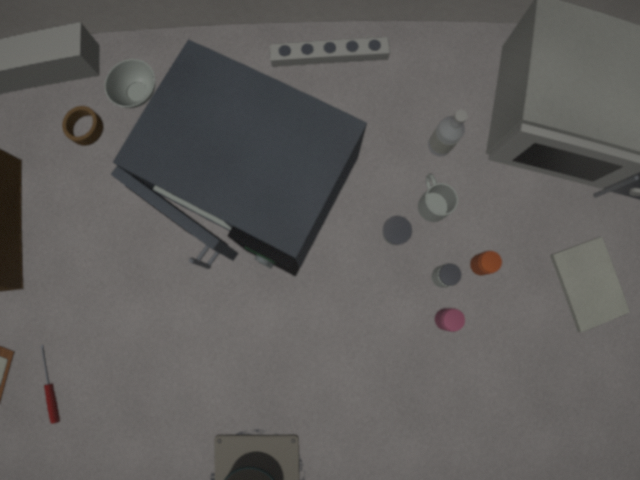

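Candidates for the jar: grey-lidded tall jar at scene (463,226) / top (447,274); low tub at (398,211); orange jar (490,200); pink jar (487,263); mug (420,170). I choose (463,226): grey lid, white body, narrow. Oven: the dark grey one with the black panel (scene 225,190), door ajar and handle near (243,305); the pale oven at top right is a decoy.

```bash
cat > h.py <<'E'
from cell import manip
import cv2,numpy as np
from scipy.spatial.transform import Rotation as R
def ray(n,px,p=None):
    p=p or manip.camera_params(n); f=240/np.tan(np.radians(p["fov_y"])/2)
    K=np.array([[f,0,p["cx"]],[0,f,p["cy"]],[0,0,1]])
    u=cv2.undistortPoints(np.array(px,float).reshape(-1,1,2),K,np.array([p["k1"],0,0,0,0.]))[:,0]
    q=np.array(p["rotation"]); M=R.from_quat(q).as_matrix() if q.size==4 else q
    return np.array(p["position"]),np.c_[u[:,0],-u[:,1],-np.ones(len(u))]@M.T
def onz(n,px,z,p=None):
    o,d=ray(n,px,p); return o+d*((np.asarray(z)-o[2])/d[:,2])[:,None]
def proj(n,X,p=None):
    p=p or manip.camera_params(n); f=240/np.tan(np.radians(p["fov_y"])/2)
    q=np.array(p["rotation"]); M=R.from_quat(q).as_matrix() if q.size==4 else q
    c=(np.atleast_2d(X)-p["position"])@M; a=c[:,0]/-c[:,2]; b=-c[:,1]/-c[:,2]; k=1+p["k1"]*(a*a+b*b)
    return np.c_[p["cx"]+f*a*k,p["cy"]+f*b*k]
E
python3 - <<'E'
from h import *
a=cv2.imread("pics/scene0.png");b=cv2.imread("pics/top0.png")
np.set_printoptions(precision=1,suppress=True)
for n,im,c,seed in(("scene",a,[(134,119),(331,121),(330,258),(116,256)],(225,190)),("top",b,[(189,40),(366,125),(297,262),(115,161)],(240,150))):
    m=np.zeros((482,642),np.uint8); cv2.floodFill(im.copy(),m,seed,0,(3,)*3,(3,)*3,4|cv2.FLOODFILL_FIXED_RANGE|(255<<8)|cv2.FLOODFILL_MASK_ONLY)
    m=cv2.morphologyEx(m[1:-1,1:-1],cv2.MORPH_CLOSE,np.ones((5,5)))
    cs=max(cv2.findContours(m,0,1)[0],key=cv2.contourArea); ap=cv2.approxPolyDP(cs,6,True)[:,0]
    print(n,ap.tolist()); X=onz(n,ap,np.full(len(ap),248.)); print(X[:,:2],np.linalg.norm(X-np.roll(X,-1,0),axis=1))
for n,l,t in(("scene",(463.5,220),(398,208)),("top",(452,275),(398,230))):
    print(n,"jar",onz(n,[l],[85])[0],"tub",onz(n,[t],[52])[0])
print("handle top",onz("scene",[(237,291)],[243]),onz("top",[(213,240)],[243]))
sc=lambda im,x,y,w,h:cv2.resize(im[y:y+h,x:x+w],(400,400),interpolation=cv2.INTER_CUBIC)
v=np.vstack([np.hstack([cv2.resize(a[y0:y0+75,x0:x0+100],(400,300),interpolation=2) for x0,y0 in((190,250),(410,180))]),
 np.hstack([cv2.resize(b[y0:y0+75,x0:x0+100],(400,300),interpolation=2) for x0,y0 in((170,210),(400,240))])])
cv2.imwrite("pics/crop1.png",v)
E
```

```text
scene [[135, 118], [132, 142], [149, 145], [142, 158], [127, 159], [113, 253], [215, 254], [230, 230], [250, 220], [230, 177], [200, 182], [181, 163], [183, 153], [194, 153], [196, 127]]
[[994.8 116.2]
 [941.5 143.8]
 [917.6 113.7]
 [895.  138.8]
 [907.7 168.2]
 [720.2 269.4]
 [621.9  87.1]
 [655.2  38.7]
 [656.1  -7.3]
 [765.5 -11. ]
 [784.5  50.5]
 [844.9  68.9]
 [865.3  55.7]
 [854.2  34.6]
 [911.4   5.4]] [ 60.   38.4  33.7  32.1 213.  207.1  58.8  46.  109.5  64.3  63.2  24.2
  23.9  64.2 138.6]
top [[209, 50], [206, 72], [182, 95], [176, 115], [153, 123], [144, 112], [115, 162], [295, 255], [307, 233], [295, 208], [306, 194], [299, 188], [306, 176], [322, 179], [320, 209], [364, 124]]
[[ 968.1   71. ]
 [ 914.8   75.6]
 [ 862.8  126.2]
 [ 817.1  137.3]
 [ 801.1  186.9]
 [ 827.3  208.5]
 [ 717.1  266. ]
 [ 513.1 -113.4]
 [ 556.9 -138. ]
 [ 608.5 -114.6]
 [ 637.1 -137.2]
 [ 649.9 -123.2]
 [ 674.9 -137.8]
 [ 667.9 -170.3]
 [ 605.4 -165. ]
 [ 785.3 -260.6]] [ 53.5  72.6  47.   52.2  34.  124.3 430.8  50.2  56.6  36.4  19.   28.9
  33.3  62.6 203.7 378.7]
scene jar [ 484.6 -467.3   85. ] tub [ 594.6 -354.1   52. ]
top jar [ 477.1 -472.1   85. ] tub [ 591.5 -355.    52. ]
handle top [[532.2  79.7 243. ]] [[547.2  52.5 243. ]]
```

View pics/crop1.png

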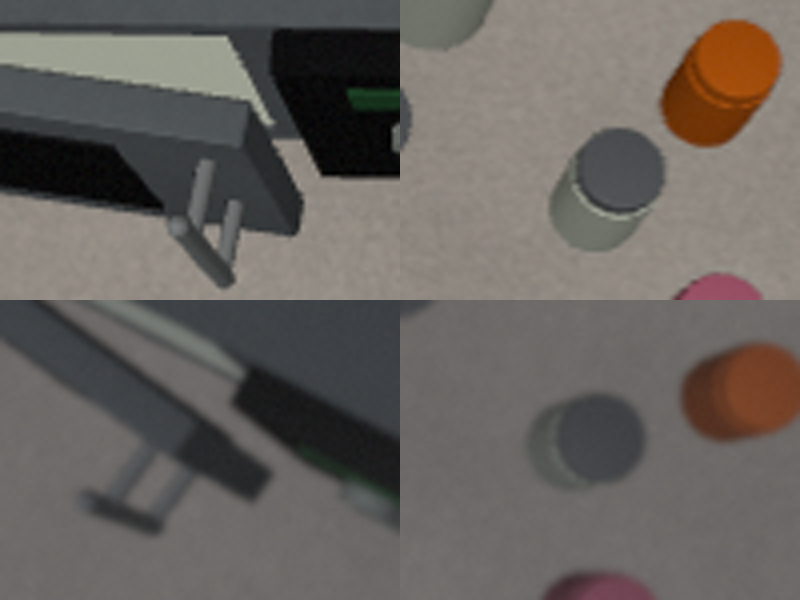

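The close crop shows the chosen thing is a tall white cylinder with a grey lid: lid centre at scene (465,222.5), top (450,274.3). The handle's upper end is at scene (234.5,306) and top (192.5,259).

```bash
python3 - <<'E'
from h import *
from scipy.optimize import least_squares
from scipy.ndimage import map_coordinates
np.set_printoptions(precision=2,suppress=True)
res={}
for n,c in(("scene",[(134,119),(331,121),(330,258),(116,256)]),("top",[(189,40),(366,125),(297,262),(115,161)])):
    g=cv2.GaussianBlur(cv2.cvtColor(cv2.imread(f"pics/{n}0.png"),6),(0,0),1).astype(float); c=np.array(c,float)
    for it in range(2):
        L=[]
        for i in range(4):
            p,q=c[i],c[(i+1)%4]; d=(q-p)/np.linalg.norm(q-p); nn=np.array([d[1],-d[0]]); pts=[]
            for t in np.linspace(.08,.92,40):
                s=np.arange(-7,7.01,.25); P=p+t*(q-p)+s[:,None]*nn
                e=np.abs(np.gradient(map_coordinates(g,[P[:,1],P[:,0]],order=1)))
                pts.append(P[e.argmax()])
            vx,vy,x,y=cv2.fitLine(np.float32(pts),cv2.DIST_HUBER,0,.01,.01)[:,0]; L.append(np.cross([x,y,1],[x+vx,y+vy,1]))
        X=[np.cross(L[i-1],L[i]) for i in range(4)]; c=np.array([v[:2]/v[2] for v in X])
    W=onz(n,c,np.full(4,248.)); res[n]=W[:,:2]
    print(n,c.tolist(),W[:,:2],np.linalg.norm(W-np.roll(W,-1,0),axis=1))
loc=np.array([[160,220],[160,-220],[-160,-220],[-160,220.]])
def T(p,l):c,s=np.cos(p[2]),np.sin(p[2]);return np.asarray(l)@np.array([[c,s],[-s,c]])+p[:2]
f=lambda p:np.r_[(T(p,loc)-res["scene"]).ravel(),(T(p,loc)-res["top"]).ravel()]
r=least_squares(f,[700,0,.5],loss="soft_l1");p=r.x;print("oven",p,f(p))
H=[onz("scene",[(234.5,306)],[243])[0],onz("top",[(192.5,259)],[243])[0]]
hw=T(p,[-160,210]);print("hinge",hw,"handle",H)
for h in H:
    v=h[:2]-hw; print("radius",np.linalg.norm(v),"(exp",np.hypot(67,255),") door angle",((np.arctan2(-255,-67)+p[2])-np.arctan2(v[1],v[0]))%(2*np.pi))
print("jar",onz("scene",[(465,222.5)],[85]),onz("top",[(450,274.3)],[85]))
print("cavity mid mouth",T(p,[-160,77.5]),"inside x0",T(p,[-20,77.5]))
E
```

```text
scene [[132.95215493817474, 116.85128248583185], [331.463757624964, 119.68677303375466], [329.7766883964382, 256.17483922452607], [111.5120621146187, 258.3663782063129]] [[ 999.57  119.11]
 [ 788.39 -268.58]
 [ 508.92 -117.87]
 [ 710.83  276.  ]] [441.48 317.52 442.61 328.61]
top [[187.94742067999056, 38.04289307422254], [374.1304156477646, 125.07568167689449], [303.3693012009658, 260.6813123409705], [109.82598302404547, 164.6250883173167]] [[1000.7   119.85]
 [ 782.6  -281.74]
 [ 501.5  -129.91]
 [ 711.8   277.23]] [456.99 319.48 458.25 328.98]
oven [750.19   0.76  -0.49] [-4.71  0.54 -0.48 -0.05 -3.41 -0.26  1.64 -5.84 -5.84 -0.2   5.31 13.1
  4.02 11.78  0.66 -7.07]
hinge [707.76 261.34] handle [array([506.72,  96.62, 243.  ]), array([509.22,  94.01, 243.  ])]
radius 259.9050960394884 (exp 263.65507770570247 ) door angle 0.13777523239260558
radius 259.6484124352315 (exp 263.65507770570247 ) door angle 0.12390542849297237
jar [[ 477.44 -467.03   85.  ]] [[ 478.85 -467.41   85.  ]]
cavity mid mouth [645.44 144.41] inside x0 [768.99  78.56]
```

```bash
python3 -m handwheel '[{"dz":-3},{"dz":-3},{"dx":-3.3,"dy":-3},{"dx":-3.4,"dy":-3.2},{"dx":-3.4,"dy":-3.2},{"dx":-3.4,"dy":-3.2},{"dx":-3.4,"dy":-3.2},{"dx":-3.4,"dy":-3.2},{"dx":-3.4,"dy":-3.2},{"dx":-3.4,"dy":-3.2},{"dx":-3.4,"dy":-3.2},{"dx":-3.4,"dy":-3.2},{"dx":-3.4,"dy":-3.2},{"dx":-3.4,"dy":-3.2},{"dx":-3.4,"dy":-3.2},{"dx":-3,"dy":-2.6},{},{}]'; cat >> h.py <<'E'
np.set_printoptions(precision=3,suppress=True)
def st(target=None,yaw=None):
    s=manip.state(); M=R.from_quat(s["tool_rot"]).as_matrix(); p=np.array(s["position"])
    print("t",round(s["time"],2),"q",np.round(s["q"],2),"pos",p.round(1),"x",M[:,0],"y",M[:,1],"z",M[:,2],"F",np.round(s["ft_force"],1),"w",round(s["width"],1),"g",round(s["grasp_force"],1))
    if target is not None: print("tool delta cm",(M.T@(np.array(target)-p))/10)
    if yaw is not None: print("turn",-((yaw-np.arctan2(M[1,1],M[0,1])+np.pi)%(2*np.pi)-np.pi))
E
python3 -c "
from h import *
st([508,95,300],2.514)"
```

```text
t 0.1 q [-1.4   0.63  0.04  1.52 -0.03  1.   -0.02] pos [149.8 631.9 238.5] x [-0.973  0.231  0.   ] y [ 0.231  0.973 -0.002] z [-0.    -0.002 -1.   ] F [ 0.2 -0.3 -0.2] w 85.5 g 0.0
tool delta cm [-47.243 -43.989  -6.076]
turn -1.176029784425694schema error: expected keys hand, dx, dy, dz, turn
```

```bash
python3 -m handwheel '[{"hand":8.5,"dx":0,"dy":0,"dz":-3,"turn":0},{"hand":8.5,"dx":0,"dy":0,"dz":-3,"turn":0},{"hand":8.5,"dx":-3.3,"dy":-3,"dz":0,"turn":0},{"hand":8.5,"dx":-3.4,"dy":-3.2,"dz":0,"turn":0},{"hand":8.5,"dx":-3.4,"dy":-3.2,"dz":0,"turn":0},{"hand":8.5,"dx":-3.4,"dy":-3.2,"dz":0,"turn":0},{"hand":8.5,"dx":-3.4,"dy":-3.2,"dz":0,"turn":0},{"hand":8.5,"dx":-3.4,"dy":-3.2,"dz":0,"turn":0},{"hand":8.5,"dx":-3.4,"dy":-3.2,"dz":0,"turn":0},{"hand":8.5,"dx":-3.4,"dy":-3.2,"dz":0,"turn":0},{"hand":8.5,"dx":-3.4,"dy":-3.2,"dz":0,"turn":0},{"hand":8.5,"dx":-3.4,"dy":-3.2,"dz":0,"turn":0},{"hand":8.5,"dx":-3.4,"dy":-3.2,"dz":0,"turn":0},{"hand":8.5,"dx":-3.4,"dy":-3.2,"dz":0,"turn":0},{"hand":8.5,"dx":-3.4,"dy":-3.2,"dz":0,"turn":0},{"hand":8.5,"dx":-3,"dy":-2.6,"dz":0,"turn":0},{"hand":8.5,"dx":0,"dy":0,"dz":0,"turn":-0.147},{"hand":8.5,"dx":0,"dy":0,"dz":0,"turn":-0.147},{"hand":8.5,"dx":0,"dy":0,"dz":0,"turn":-0.147},{"hand":8.5,"dx":0,"dy":0,"dz":0,"turn":-0.147}]'; 
python3 -c "
from h import *
st([508,95,300],2.514)"
```

```text
time: 2.1
position: [506.4, 95.5, 298.9]
tool_rot: [-0.179, 0.984, 0.0, -0.0]
ft_force: [-0.3, 0.1, -0.1]
width: 84.9
grasp_force: 0.0
t 2.1 q [-0.28  0.37  0.05  1.81 -0.02  0.97  1.71] pos [506.4  95.5 298.9] x [-0.936 -0.353  0.001] y [-0.353  0.936  0.   ] z [-0.001 -0.    -1.   ] F [-0.3  0.1 -0.1] w 84.9 g 0.0
tool delta cm [-0.13  -0.1   -0.109]
turn -0.5822922121142575
```

```bash
python3 -m handwheel '[{"hand":4,"dx":0,"dy":0,"dz":0,"turn":-0.146},{"hand":4,"dx":0,"dy":0,"dz":0,"turn":-0.146},{"hand":4,"dx":0,"dy":0,"dz":0,"turn":-0.146},{"hand":4,"dx":0,"dy":0,"dz":0,"turn":-0.145},{"hand":4,"dx":0,"dy":0,"dz":0,"turn":0},{"hand":4,"dx":0,"dy":0,"dz":0,"turn":0},{"hand":4,"dx":0,"dy":0,"dz":0,"turn":0}]'; 
python3 -c "
from h import *
st([508,95,300],2.514)
p=manip.camera_params('wrist');im=manip.camera('wrist')
print(proj('wrist',[[508,95,243],[508,95,200],[508,95,220]],p))
cv2.imwrite('pics/w1.png',im[:,:,::-1])"
```

```text
time: 2.8
position: [506.6, 95.6, 299.2]
tool_rot: [-0.451, 0.893, -0.0, -0.0]
ft_force: [-0.3, 0.1, -0.1]
width: 39.9
grasp_force: 0.0
t 2.8 q [-0.18  0.37 -0.09  1.81  0.04  0.97  2.23] pos [506.6  95.6 299.2] x [-0.593 -0.805  0.   ] y [-0.805  0.593  0.   ] z [-0. -0. -1.] F [-0.3  0.1 -0.1] w 39.9 g 0.0
tool delta cm [-0.035 -0.146 -0.082]
turn -0.007519268030695692
[[312.124 276.837]
 [312.652 248.227]
 [312.43  260.269]]
```

View pics/w1.png

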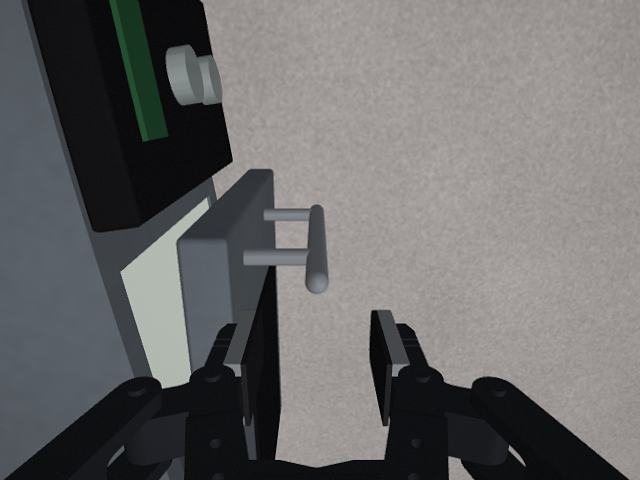

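The wrist view shows the handle's top end at (317,281) between the fingers' lines, with the door face's edge at about x=270; that is 5 px off my prediction.

```bash
python3 -c "
from h import *
h=onz('wrist',[(317,281)],[243])[0];print(h)
st([h[0],h[1],219])"
```

```text
[507.429  98.253 243.   ]
t 2.85 q [-0.18  0.37 -0.09  1.81  0.04  0.97  2.23] pos [506.6  95.7 299.2] x [-0.593 -0.805  0.   ] y [-0.805  0.593  0.   ] z [-0. -0. -1.] F [ 0.4  0.2 -0.4] w 40.4 g 0.0
tool delta cm [-0.257  0.089  8.021]
```

```bash
python3 -m handwheel '[{"hand":4,"dx":-0.2,"dy":0.1,"dz":2,"turn":0},{"hand":4,"dx":0,"dy":0,"dz":2,"turn":0},{"hand":4,"dx":0,"dy":0,"dz":2,"turn":0},{"hand":4,"dx":0,"dy":0,"dz":2,"turn":0},{"hand":0.5,"dx":0,"dy":0,"dz":0,"turn":0},{"hand":0.5,"dx":0,"dy":0,"dz":0,"turn":0},{"hand":0.5,"dx":0,"dy":0,"dz":0,"turn":0},{"hand":0.5,"dx":0,"dy":0,"dz":0,"turn":0},{"hand":0.5,"dx":0,"dy":0,"dz":0,"turn":0},{"hand":0.5,"dx":0,"dy":0,"dz":0,"turn":0}]' 30
python3 -c "
from h import *
st()"
```

```text
time: 3.85
position: [507.3, 97.9, 219.6]
tool_rot: [-0.452, 0.892, -0.0, 0.0]
ft_force: [0.5, 0.9, -4.6]
width: 10.7
grasp_force: 29.6
t 3.85 q [-0.19  0.46 -0.08  1.91  0.05  0.77  2.21] pos [507.3  97.9 219.6] x [-0.591 -0.806 -0.001] y [-0.806  0.591 -0.   ] z [ 0.001  0.    -1.   ] F [ 0.5  0.9 -4.6] w 10.7 g 29.6
```

```bash
python3 -m handwheel '[{"hand":0.5,"dx":-0.31,"dy":1.01,"dz":0,"turn":0.04},{"hand":0.5,"dx":-0.62,"dy":2.02,"dz":0,"turn":0.08},{"hand":0.5,"dx":-0.62,"dy":2.02,"dz":0,"turn":0.08},{"hand":0.5,"dx":-0.62,"dy":2.02,"dz":0,"turn":0.08},{"hand":0.5,"dx":-0.62,"dy":2.02,"dz":0,"turn":0.08},{"hand":0.5,"dx":-0.62,"dy":2.02,"dz":0,"turn":0.08},{"hand":0.5,"dx":0,"dy":0,"dz":0,"turn":0}]'
python3 -c "
from h import *
st()
s=manip.state();v=s['position'][:2]-np.array([712,262]);print(np.linalg.norm(v),(-2.3227-np.arctan2(v[1],v[0]))%6.2832)"
```

```text
time: 4.55
position: [455.3, 204.5, 219.6]
tool_rot: [-0.248, 0.969, 0.001, 0.0]
ft_force: [-0.0, 3.0, -3.7]
width: 10.9
grasp_force: 29.8
t 4.55 q [-0.5   0.44  0.03  1.96 -0.02  0.74  1.62] pos [455.3 204.5 219.6] x [-0.877 -0.481 -0.001] y [-0.481  0.877  0.002] z [ 0.     0.002 -1.   ] F [-0.   3.  -3.7] w 10.9 g 29.8
263.07433033203586 0.5983770827547632
```

```bash
python3 -m handwheel '[{"hand":0.5,"dx":-0.62,"dy":2.02,"dz":0,"turn":0.08},{"hand":0.5,"dx":-0.62,"dy":2.02,"dz":0,"turn":0.08},{"hand":0.5,"dx":-0.62,"dy":2.02,"dz":0,"turn":0.08},{"hand":0.5,"dx":-0.62,"dy":2.02,"dz":0,"turn":0.08},{"hand":0.5,"dx":-0.62,"dy":2.02,"dz":0,"turn":0.08},{"hand":0.5,"dx":-0.62,"dy":2.02,"dz":0,"turn":0.08},{"hand":0.5,"dx":-0.62,"dy":2.02,"dz":0,"turn":0.08},{"hand":0.5,"dx":-0.62,"dy":2.02,"dz":0,"turn":0.08},{"hand":0.5,"dx":-0.62,"dy":2.02,"dz":0,"turn":0.08},{"hand":0.5,"dx":-0.62,"dy":2.02,"dz":0,"turn":0.08},{"hand":0.5,"dx":-0.62,"dy":2.02,"dz":0,"turn":0.08},{"hand":0.5,"dx":-0.62,"dy":2.02,"dz":0,"turn":0.08},{"hand":0.5,"dx":-0.62,"dy":2.02,"dz":0,"turn":0.08},{"hand":0.5,"dx":-0.31,"dy":1.01,"dz":0,"turn":0.04},{"hand":0.5,"dx":0,"dy":0,"dz":0,"turn":0},{"hand":0.5,"dx":0,"dy":0,"dz":0,"turn":0},{"hand":0.5,"dx":0,"dy":0,"dz":0,"turn":0}]'
python3 -c "
from h import *
st()
s=manip.state();v=s['position'][:2]-np.array([712,262]);print(np.linalg.norm(v),(-2.3227-np.arctan2(v[1],v[0]))%6.2832)"
```

```text
time: 6.25
position: [536.1, 461.5, 219.7]
tool_rot: [0.286, 0.958, 0.001, -0.0]
ft_force: [-0.3, 5.4, -1.6]
width: 11.2
grasp_force: 30.2
t 6.25 q [-0.92  0.76  0.33  1.36 -0.26  1.06  0.44] pos [536.1 461.5 219.7] x [-0.836  0.548  0.001] y [0.548 0.836 0.002] z [ 0.     0.003 -1.   ] F [-0.3  5.4 -1.6] w 11.2 g 30.2
265.9880185504687 1.6672444303501566
```

```bash
python3 -m handwheel '[{"hand":4,"dx":0,"dy":0,"dz":0,"turn":0},{"hand":4,"dx":0,"dy":0,"dz":0,"turn":0},{"hand":4,"dx":0,"dy":0,"dz":0,"turn":0},{"hand":4,"dx":0,"dy":0,"dz":-3,"turn":0},{"hand":4,"dx":0,"dy":0,"dz":-4,"turn":0},{"hand":4,"dx":0,"dy":0,"dz":-4.5,"turn":0},{"hand":7,"dx":0,"dy":0,"dz":-4.5,"turn":0}]'
python3 -m handwheel '[{"hand":7,"dx":-3.1,"dy":-3.6,"dz":0,"turn":0},{"hand":7,"dx":-3.1,"dy":-3.6,"dz":0,"turn":0},{"hand":7,"dx":-3.1,"dy":-3.6,"dz":0,"turn":0},{"hand":7,"dx":-3.1,"dy":-3.6,"dz":0,"turn":0},{"hand":7,"dx":-3.1,"dy":-3.6,"dz":0,"turn":0},{"hand":7,"dx":-3.1,"dy":-3.6,"dz":0,"turn":0},{"hand":7,"dx":-3.1,"dy":-3.6,"dz":0,"turn":0},{"hand":7,"dx":-3.1,"dy":-3.6,"dz":0,"turn":0},{"hand":7,"dx":-3.1,"dy":-3.6,"dz":0,"turn":0},{"hand":7,"dx":-3.1,"dy":-3.6,"dz":0,"turn":0},{"hand":7,"dx":-3.1,"dy":-3.6,"dz":0,"turn":0},{"hand":7,"dx":-3.1,"dy":-3.6,"dz":0,"turn":0},{"hand":7,"dx":-3.1,"dy":-3.6,"dz":0,"turn":0},{"hand":7,"dx":-3.1,"dy":-3.6,"dz":0,"turn":0},{"hand":7,"dx":-3.1,"dy":-3.6,"dz":0,"turn":0},{"hand":7,"dx":-3.1,"dy":-3.6,"dz":0,"turn":0},{"hand":7,"dx":-3.1,"dy":-3.6,"dz":0,"turn":0},{"hand":7,"dx":0,"dy":0,"dz":0,"turn":0}]'
python3 - <<'E'
from h import *
st([770,-415,380],-0.495+1.5708); a=manip.camera("scene");cv2.imwrite("pics/scene1.png",a[:,:,::-1])
h=cv2.cvtColor(cv2.imread("pics/scene0.png"),cv2.COLOR_BGR2HSV)
for n,lo,hi in(("orange",(5,150,60),(20,255,255)),("pink",(160,80,60),(179,255,255))):
    m=cv2.inRange(h,lo,hi);m[:,:380]=0
    c=max(cv2.findContours(m,0,2)[0],key=cv2.contourArea);x,y,w,hh=cv2.boundingRect(c);cc=np.mean(c[:,0],0)
    print(n,cc,onz("scene",[cc],[40.]))
E
```

```text
time: 6.95
position: [536.4, 459.6, 381.0]
tool_rot: [0.287, 0.958, -0.001, 0.0]
ft_force: [0.1, 0.7, 0.9]
width: 52.9
grasp_force: 0.0
time: 8.75
position: [636.4, -350.0, 377.8]
tool_rot: [0.292, 0.956, -0.004, -0.001]
ft_force: [0.1, -0.8, -0.1]
width: 69.8
grasp_force: 0.0
t 8.75 q [ 0.27  0.7   0.43  1.05 -0.27  1.44  1.62] pos [ 636.4 -350.   377.8] x [-0.829  0.559  0.   ] y [ 0.559  0.829 -0.008] z [-0.005 -0.006 -1.   ] F [ 0.1 -0.8 -0.1] w 69.8 g 0.0
tool delta cm [-14.713   2.077  -0.239]
turn -0.09806740599278152
orange [489.404 200.894] [[ 507.736 -570.814   40.   ]]
pink [484.541 263.649] [[ 374.651 -470.063   40.   ]]
```

View pics/scene1.png

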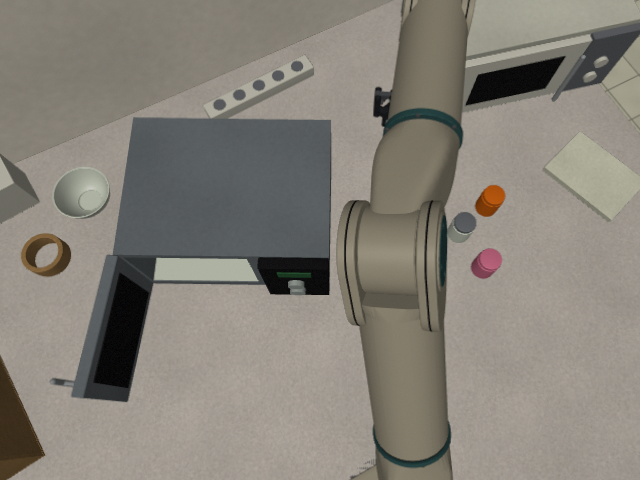

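The scene view shows the door wide open at (105,330), the oven mouth clear at (205,270), and jar, orange and pink unmoved. Moves only turn about tool z, so I'll test whether stretching past the reach limit tilts the tool, as the oven needs.

```bash
python3 -m handwheel '[{"hand":7,"dx":-4,"dy":0.6,"dz":0,"turn":-0.098},{"hand":7,"dx":-4,"dy":0,"dz":0,"turn":0},{"hand":7,"dx":-4,"dy":0,"dz":0,"turn":0},{"hand":7,"dx":-4,"dy":0,"dz":0,"turn":0},{"hand":7,"dx":-4,"dy":0,"dz":0,"turn":0},{"hand":7,"dx":-4,"dy":0,"dz":0,"turn":0},{"hand":7,"dx":-4,"dy":0,"dz":0,"turn":0},{"hand":7,"dx":-4,"dy":0,"dz":0,"turn":0}]'
python3 -c "
from h import *
st()"
```

```text
time: 9.6
position: [736.7, -399.4, 387.1]
tool_rot: [0.252, 0.968, 0.003, -0.021]
ft_force: [0.4, 0.5, 0.0]
width: 70.1
grasp_force: 0.0
t 9.6 q [ 0.4   1.13  1.18  0.18 -1.1   1.98  1.65] pos [ 736.7 -399.4  387.1] x [-0.873  0.487  0.042] y [ 0.487  0.873 -0.005] z [-0.039  0.016 -0.999] F [0.4 0.5 0. ] w 70.1 g 0.0
```

```bash
python3 -m handwheel '[{"hand":7,"dx":4,"dy":0,"dz":0,"turn":0},{"hand":7,"dx":4,"dy":0,"dz":0,"turn":0},{"hand":7,"dx":4,"dy":0,"dz":0,"turn":0}]'
python3 -c "
from h import *
st()"
```

```text
time: 9.9
position: [665.5, -355.1, 390.6]
tool_rot: [0.25, 0.968, 0.007, -0.019]
ft_force: [1.1, 0.2, 0.8]
width: 70.0
grasp_force: 0.0
t 9.9 q [ 0.1   0.97  1.26  0.85 -0.92  1.79  1.99] pos [ 665.5 -355.1  390.6] x [-0.874  0.484  0.04 ] y [0.484 0.875 0.004] z [-0.033  0.022 -0.999] F [1.1 0.2 0.8] w 70.0 g 0.0
```

```bash
python3 -m handwheel '[{"hand":7,"dx":4,"dy":0,"dz":0,"turn":0},{"hand":7,"dx":4,"dy":0,"dz":0,"turn":0},{"hand":7,"dx":4,"dy":0,"dz":0,"turn":0},{"hand":7,"dx":4,"dy":0,"dz":0,"turn":0}]'
python3 -c "
from h import *
st()"
python3 -m handwheel '[{"hand":7,"dx":0,"dy":0,"dz":-5,"turn":0},{"hand":7,"dx":0,"dy":0,"dz":-5,"turn":0},{"hand":7,"dx":0,"dy":0,"dz":-5,"turn":0},{"hand":7,"dx":0,"dy":0,"dz":-5,"turn":0},{"hand":7,"dx":0,"dy":0,"dz":-5,"turn":0},{"hand":7,"dx":0,"dy":0,"dz":-5,"turn":0}]'
python3 -c "
from h import *
st()"
```

```text
time: 10.3
position: [525.1, -276.0, 397.4]
tool_rot: [0.25, 0.968, 0.008, -0.019]
ft_force: [0.9, -0.2, 0.4]
width: 70.0
grasp_force: 0.0
t 10.3 q [-0.19  0.72  1.29  1.42 -0.68  1.54  2.14] pos [ 525.1 -276.   397.4] x [-0.874  0.484  0.04 ] y [0.484 0.875 0.006] z [-0.032  0.025 -0.999] F [ 0.9 -0.2  0.4] w 70.0 g 0.0
time: 10.9
position: [528.6, -287.9, 593.5]
tool_rot: [0.252, 0.966, 0.02, -0.045]
ft_force: [0.7, -1.0, -1.8]
width: 70.2
grasp_force: 0.0
t 10.9 q [ 0.18  0.56  0.73  0.8  -0.38  1.98  1.76] pos [ 528.6 -287.9  593.5] x [-0.869  0.486  0.097] y [0.49  0.872 0.016] z [-0.077  0.061 -0.995] F [ 0.7 -1.  -1.8] w 70.2 g 0.0
```

```bash
cat > fk.py <<'E'
import numpy as np, itertools
from scipy.spatial.transform import Rotation as R
from scipy.optimize import least_squares
D=[([-1.404,.629,.038,1.518,-.027,.996,-.02],[149.8,631.8,238.4],[.116,.993,-.001,0]),
([-.28,.37,.05,1.81,-.02,.97,1.71],[506.4,95.5,298.9],[-.179,.984,0,0]),
([-.18,.37,-.09,1.81,.04,.97,2.23],[506.6,95.7,299.2],[-.451,.893,0,0]),
([-.5,.44,.03,1.96,-.02,.74,1.62],[455.3,204.5,219.6],[-.248,.969,.001,0]),
([-.92,.76,.33,1.36,-.26,1.06,.44],[536.1,461.5,219.7],[.286,.958,.001,0]),
([.27,.7,.43,1.05,-.27,1.44,1.62],[636.4,-350,377.8],[.292,.956,-.004,-.001]),
([.4,1.13,1.18,.18,-1.1,1.98,1.65],[736.7,-399.4,387.1],[.252,.968,.003,-.021]),
([.1,.97,1.26,.85,-.92,1.79,1.99],[665.5,-355.1,390.6],[.25,.968,.007,-.019]),
([-.19,.72,1.29,1.42,-.68,1.54,2.14],[525.1,-276,397.4],[.25,.968,.008,-.019]),
([.18,.56,.73,.8,-.38,1.98,1.76],[528.6,-287.9,593.5],[.252,.966,.02,-.045])]
def fk(q,L,s):
    T=R.identity();p=np.zeros(3);ax="zyzyzyz"
    p=p+[0,0,L[0]]
    off=[L[6],0,0,0,0,0,L[7]]
    for i in range(7):
        T=T*R.from_euler(ax[i],s[i]*q[i]+off[i])
        if i==2:p=p+T.apply([L[4],0,L[1]])
        if i==3:p=p+T.apply([-L[4],0,0])
        if i==4:p=p+T.apply([L[5],0,L[2]])
        if i==6:p=p+T.apply([0,0,L[3]])
    return p,T
def fit():
    best=None
    for s3 in itertools.product([1,-1],repeat=3):
        s=[-1,1,s3[0],1,s3[1],1,s3[2]]
        for o1,o7 in itertools.product([0,np.pi],repeat=2):
            def f(L):
                r=[]
                for q,p,Q in D:
                    a,T=fk(q,L,s);r+=[(a-p)/5,100*(T.inv()*R.from_quat(Q)).as_rotvec()]
                return np.concatenate(r)
            z=least_squares(f,[300,400,400,250,0,0,o1,o7],loss="soft_l1")
            if best is None or z.cost<best[0]:best=(z.cost,z.x,s,np.abs(f(z.x)).max())
    return best
if __name__=="__main__":
    print(*fit(),sep="\n")
E
python3 fk.py
```

```text
11.156169662938703
[ 275.86207335  559.69461589  386.25593172  290.49829523   -8.93715325
  -20.48719803  534.03235214 -375.45569165]
[-1, 1, -1, 1, -1, 1, -1]
2.7581800248272885
```

```bash
cat > sim.py <<'E'
from fk import *
from h import manip
lo=np.array([-3.06,-.37,-1.25,.18,-1.1,.23,-2.94]);hi=np.array([3.06,2.12,1.32,2.47,4.24,1.98,2.94])
b=fit();L,S=b[1],b[2]
F=lambda q:fk(q,L,S)
def solve(q0,p,T,w):
    f=lambda q:(lambda a:np.r_[(a[0]-p)/1000,w*(T.inv()*a[1]).as_rotvec(),1e-3*(q-q0)])(F(q))
    return least_squares(f,np.clip(q0,lo+1e-4,hi-1e-4),bounds=(lo,hi)).x
def tilt(T):
    z=T.apply([0,0,1]);return np.arctan2(np.hypot(z[0],z[1]),-z[2]),np.arctan2(z[1],z[0])
E
python3 - <<'E'
from sim import *
np.set_printoptions(precision=2,suppress=True)
s=manip.state();q0=np.array(s["q"])
for w in(.1,.3,1):
  for name,d in(("up",[0,0,-50]),("out",[-50,0,0]),("upout",[-35,0,-35]),("up-in",[35,0,-35])):
    q=q0.copy()
    for k in range(20):
        p,T=F(q);q=solve(q,p+T.apply(d),T,w)
        if k in(9,19):print(w,name,k+1,q,F(q)[0].round(),np.array(tilt(F(q)[1])))
E
```

```text
0.1 up 10 [ 0.58  0.16 -0.13  0.18 -0.01  1.92  1.5 ] [ 366. -210. 1014.] [ 0.89 -0.47]
0.1 up 20 [ 0.57 -0.37  0.95  0.18 -1.02  1.84  1.6 ] [ -40.   -0. 1161.] [ 1.58 -0.48]
0.1 out 10 [ 0.48  0.86 -0.03  0.18 -0.    0.98  1.52] [ 883. -491.  723.] [ 1.12 -0.48]
0.1 out 20 [ 0.61  0.73 -1.25  0.18  1.55  0.23  1.09] [ 755. -442. 1130.] [ 2.13 -0.53]
0.1 upout 10 [ 0.51  0.44 -0.06  0.18 -0.    1.34  1.51] [ 621. -354.  996.] [ 1.18 -0.48]
0.1 upout 20 [ 0.92  0.06 -0.39  0.18 -0.08  0.98  1.53] [ 310. -204. 1316.] [ 1.93 -0.51]
0.1 up-in 10 [ 0.36 -0.27  0.05  0.93  0.    1.98  1.47] [ 185. -100.  872.] [ 0.5  -0.43]
0.1 up-in 20 [-0.16 -0.37 -0.66  0.61  0.93  1.98  1.02] [  62.   19. 1044.] [ 1.19 -0.38]
0.3 up 10 [ 0.57  0.17 -0.13  0.42 -0.    1.98  1.5 ] [ 389. -220.  915.] [ 0.58 -0.45]
0.3 up 20 [ 0.37 -0.28  0.08  0.28  0.    1.98  1.5 ] [  71.  -57. 1083.] [ 1.17 -0.47]
0.3 out 10 [ 0.48  0.94 -0.03  0.18  0.    1.49  1.52] [ 819. -452.  543.] [ 0.53 -0.46]
0.3 out 20 [ 0.49  0.86 -0.04  0.18 -0.    0.8   1.53] [ 893. -507.  774.] [ 1.3  -0.49]
0.3 upout 10 [ 0.49  0.55 -0
[... 327 characters left out ...]
0.39]
1 up 10 [ 0.53  0.24 -0.09  0.86 -0.    1.98  1.5 ] [ 422. -232.  714.] [ 0.06 -0.1 ]
1 up 20 [ 1.12  0.03 -0.68  0.92 -0.    1.98  1.5 ] [ 327. -184.  786.] [ 0.21 -0.38]
1 out 10 [ 0.47  1.08 -0.02  0.18  0.    1.89  1.52] [ 748. -410.  388.] [0.02 1.15]
1 out 20 [ 0.47  1.22 -0.02  0.18 -0.    1.62  1.53] [ 820. -454.  262.] [ 0.12 -0.33]
1 upout 10 [ 0.48  0.71 -0.03  0.4   0.    1.98  1.52] [ 625. -346.  598.] [ 0.06 -0.11]
1 upout 20 [ 0.49  0.72 -0.03  0.24  0.    1.98  1.52] [ 635. -359.  648.] [ 0.2  -0.39]
1 up-in 10 [ 0.24 -0.15  0.16  1.31  0.    1.98  1.45] [ 229. -118.  701.] [0.02 1.16]
1 up-in 20 [-0.04 -0.37 -0.01  1.43  0.    1.98  1.01] [150.   2. 703.] [ 0.1  -0.06]
```

My fitted arm model says pushing up and outward against the wrist limit tilts the fingers outward. Trying it in free air.

```bash
python3 -m handwheel '[{"hand":7,"dx":-3.5,"dy":0,"dz":-3.5,"turn":0},{"hand":7,"dx":-3.5,"dy":0,"dz":-3.5,"turn":0},{"hand":7,"dx":-3.5,"dy":0,"dz":-3.5,"turn":0},{"hand":7,"dx":-3.5,"dy":0,"dz":-3.5,"turn":0},{"hand":7,"dx":-3.5,"dy":0,"dz":-3.5,"turn":0},{"hand":7,"dx":-3.5,"dy":0,"dz":-3.5,"turn":0},{"hand":7,"dx":-3.5,"dy":0,"dz":-3.5,"turn":0},{"hand":7,"dx":-3.5,"dy":0,"dz":-3.5,"turn":0},{"hand":7,"dx":-3.5,"dy":0,"dz":-3.5,"turn":0},{"hand":7,"dx":-3.5,"dy":0,"dz":-3.5,"turn":0}]'
python3 -c "
from h import *
st()"
```

```text
time: 11.9
position: [641.4, -350.5, 653.7]
tool_rot: [0.248, 0.964, -0.02, 0.094]
ft_force: [0.1, -0.2, 0.1]
width: 69.9
grasp_force: 0.0
t 11.9 q [ 0.43  0.68  0.21  0.29 -0.17  1.98  1.56] pos [ 641.4 -350.5  653.7] x [-0.86   0.474 -0.192] y [0.481 0.877 0.009] z [ 0.172 -0.085 -0.981] F [ 0.1 -0.2  0.1] w 69.9 g 0.0
```

```bash
python3 -m handwheel '[{"hand":7,"dx":-3.5,"dy":0,"dz":-3.5,"turn":0},{"hand":7,"dx":-3.5,"dy":0,"dz":-3.5,"turn":0},{"hand":7,"dx":-3.5,"dy":0,"dz":-3.5,"turn":0},{"hand":7,"dx":-3.5,"dy":0,"dz":-3.5,"turn":0},{"hand":7,"dx":-3.5,"dy":0,"dz":-3.5,"turn":0},{"hand":7,"dx":-3.5,"dy":0,"dz":-3.5,"turn":0},{"hand":7,"dx":-3.5,"dy":0,"dz":-3.5,"turn":0},{"hand":7,"dx":-3.5,"dy":0,"dz":-3.5,"turn":0},{"hand":7,"dx":-3.5,"dy":0,"dz":-3.5,"turn":0},{"hand":7,"dx":-3.5,"dy":0,"dz":-3.5,"turn":0}]'
python3 -c "
from h import *
st()"
```

```text
time: 12.9
position: [616.3, -340.7, 794.0]
tool_rot: [0.243, 0.941, -0.052, 0.23]
ft_force: [-0.1, 0.5, 0.2]
width: 69.9
grasp_force: 0.0
t 12.9 q [ 0.36  0.61  1.24  0.19 -1.1   1.98  1.65] pos [ 616.3 -340.7  794. ] x [-0.776  0.434 -0.457] y [0.482 0.876 0.013] z [ 0.407 -0.21  -0.889] F [-0.1  0.5  0.2] w 69.9 g 0.0
```

```bash
python3 -m handwheel '[{"hand":7,"dx":-3.5,"dy":0,"dz":-3.5,"turn":0},{"hand":7,"dx":-3.5,"dy":0,"dz":-3.5,"turn":0},{"hand":7,"dx":-3.5,"dy":0,"dz":-3.5,"turn":0},{"hand":7,"dx":-3.5,"dy":0,"dz":-3.5,"turn":0},{"hand":7,"dx":-3.5,"dy":0,"dz":-3.5,"turn":0},{"hand":7,"dx":-3.5,"dy":0,"dz":-3.5,"turn":0},{"hand":7,"dx":-3.5,"dy":0,"dz":-3.5,"turn":0},{"hand":7,"dx":-3.5,"dy":0,"dz":-3.5,"turn":0}]'
python3 -c "
from h import *
st()"
```

```text
time: 13.7
position: [529.0, -296.5, 917.9]
tool_rot: [0.238, 0.915, -0.077, 0.317]
ft_force: [0.6, 0.1, -0.6]
width: 69.7
grasp_force: 0.0
t 13.7 q [ 0.31  0.42  1.31  0.19 -1.1   1.98  1.65] pos [ 529.  -296.5  917.9] x [-0.686  0.387 -0.616] y [0.485 0.875 0.01 ] z [ 0.543 -0.292 -0.787] F [ 0.6  0.1 -0.6] w 69.7 g 0.0
```

```bash
python3 -m handwheel '[{"hand":7,"dx":-3.5,"dy":0,"dz":-3.5,"turn":0},{"hand":7,"dx":-3.5,"dy":0,"dz":-3.5,"turn":0},{"hand":7,"dx":-3.5,"dy":0,"dz":-3.5,"turn":0},{"hand":7,"dx":-3.5,"dy":0,"dz":-3.5,"turn":0},{"hand":7,"dx":-3.5,"dy":0,"dz":-3.5,"turn":0},{"hand":7,"dx":-3.5,"dy":0,"dz":-3.5,"turn":0}]'
cat > plan.py <<'E'
from sim import *
np.set_printoptions(precision=2,suppress=True)
s=manip.state();q=np.array(s["q"]);T=R.from_quat(s["tool_rot"]);p=np.array(s["position"]);print(s["time"],q,p.round(),np.array(tilt(T)),T.as_matrix().round(3).tolist())
O=np.array([753,1.5]);c,sn=np.cos(-.495),np.sin(-.495)
W=lambda x,y,z:np.array([*(O+np.array([[c,-sn],[sn,c]])@[x,y]),z])
E
python3 - <<'E'
from plan import *
for n,t in (("jarplace",[480,-250,60]),("jar2",[450,-150,60]),("pre",W(-400,77,120)),("mouth",W(-250,77,90)),("in",W(-100,77,90)),("in2",W(-80,50,80))):
    q=solve(q,np.array(t,float),T,1.);a=F(q);print(n,np.array(t).round(),"err",np.linalg.norm(a[0]-t).round(1),(T.inv()*a[1]).magnitude().round(3),q)
E
```

```text
time: 14.3
position: [447.8, -265.1, 996.1]
tool_rot: [0.229, 0.891, -0.083, 0.382]
ft_force: [0.6, -0.1, -0.2]
width: 69.8
grasp_force: 0.0
14.3 [ 0.29  0.28  1.32  0.19 -1.1   1.98  1.66] [ 448. -265.  996.] [ 0.8  -0.46] [[-0.603, 0.471, 0.644], [0.344, 0.882, -0.322], [-0.72, 0.028, -0.694]]Traceback (most recent call last):
  File "<stdin>", line 3, in <module>
AttributeError: 'float' object has no attribute 'round'
```

```bash
cat > a.py <<'E'
from plan import *
from h import proj,onz,cv2
fw=np.array([np.cos(-.46),np.sin(-.46),0])
q0=q
for n,t in (("above jar",[478,-467,250]),("jar",[478,-467,66]),("lift",[478,-467,160]),("place1",[520,-280,60]),("place2",[500,-200,60]),("pre",W(-350,77,120)),("mouth",W(-250,77,90)),("in",W(-100,77,90)),("in2",W(-80,50,80))):
    t=np.array(t,float);q=solve(q,t,T,1.);a=F(q);print(n,t.round(),"err",np.round(np.linalg.norm(a[0]-t),1),np.round((T.inv()*a[1]).magnitude(),3),q)
im=cv2.imread("pics/scene0.png");h=cv2.cvtColor(im,cv2.COLOR_BGR2HSV)
for n,lo_,hi_ in(("orange",(3,130,40),(20,255,255)),("pink",(160,70,40),(179,255,255))):
    m=cv2.inRange(h,lo_,hi_);m[:,:380]=0;c=max(cv2.findContours(m,0,2)[0],key=cv2.contourArea)
    print(n,cv2.boundingRect(c))
    for D,H in((56,85),(50,75),(50,85)):
        best=None
        bb=np.array(cv2.boundingRect(c),float)
        ctr=onz("scene",[bb[:2]+bb[2:]/2],[H/2])[0]
        th=np.linspace(0,6.28,60);X=np.vstack([np.c_[ctr[0]+D/2*np.cos(th),ctr[1]+D/2*np.sin(th),np.full(60,z)] for z in(0,H)])
        u=proj("scene",X);print(D,H,ctr.round(),u.min(0),np.ptp(u,axis=0))
print(tilt(T))
p0=p
for t in ([478,-467,300],):print("delta cm to",t,T.inv().apply(np.array(t)-p0)/10)
E
python3 a.py
```

```text
14.3 [ 0.29  0.28  1.32  0.19 -1.1   1.98  1.66] [ 448. -265.  996.] [ 0.8  -0.46] [[-0.603, 0.471, 0.644], [0.344, 0.882, -0.322], [-0.72, 0.028, -0.694]]
above jar [ 478. -467.  250.] err 66.5 0.042 [ 1.03  0.45 -0.24  1.89 -1.1   0.23  2.94]
jar [ 478. -467.   66.] err 175.8 0.115 [ 0.98  0.7  -0.19  1.72 -1.07  0.23  2.94]
lift [ 478. -467.  160.] err 122.5 0.078 [ 0.98  0.55 -0.19  1.83 -1.1   0.23  2.94]
place1 [ 520. -280.   60.] err 236.0 0.148 [ 0.22  0.49  0.35  1.9  -1.1   0.23  2.57]
place2 [ 500. -200.   60.] err 252.7 0.146 [-0.45  0.46  0.87  2.05 -1.1   0.23  2.32]
pre [482. 236. 120.] err 33.4 0.018 [-1.61  1.11  1.19  2.14 -1.1   0.23  1.23]
mouth [570. 188.  90.] err 64.6 0.039 [-1.39  1.13  1.13  1.98 -1.1   0.23  1.31]
in [702. 117.  90.] err 64.8 0.043 [-1.04  1.12  1.03  1.75 -1.1   0.23  1.47]
in2 [706.  84.  80.] err 81.6 0.054 [-0.98  1.11  1.01  1.73 -1.1   0.23  1.51]
orange (475, 185, 30, 32)
56 85 [ 506. -571.   42.] [474.45 183.71] [32.12 33.8 ]
50 75 [ 507. -573.   38.] [476.17 185.74] [28.46 29.92]
50 85 [ 506. -571.   42.] [475.62 184.82] [29.7 31.6]
pink (471, 248, 31, 31)
56 85 [ 372. -473.   42.] [470.47 247.06] [33.16 32.11]
50 75 [ 373. -475.   38.] [472.24 248.98] [29.38 28.44]
50 85 [ 372. -473.   42.] [471.68 248.27] [30.65 29.72]
(np.float64(0.804050857076772), np.float64(-0.46345944018358964))
delta cm to [478, -467, 300] [ 41.32 -18.31  56.74]
```

```bash
cat > ms.py <<'E'
from plan import *
rng=np.random.default_rng(0)
def multi(t,T,n=60):
    out=[]
    for k in range(n):
        q0=rng.uniform(lo,hi)
        f=lambda q:(lambda a:np.r_[(a[0]-t)/1000,(T.inv()*a[1]).as_rotvec()])(F(q))
        r=least_squares(f,q0,bounds=(lo,hi),max_nfev=60)
        if np.abs(r.fun).max()<2e-3:out.append(r.x)
    return np.array(out)
if __name__=="__main__":
  for n,t in (("jar",[478,-467,66]),("place",[520,-280,60]),("pre",W(-350,77,120)),("in",W(-100,77,90))):
    o=multi(np.array(t,float),T);print(n,len(o));
    if len(o):print(o[np.argsort(o[:,4])][::max(1,len(o)//6)])
E
python3 ms.py
```

```text
14.3 [ 0.29  0.28  1.32  0.19 -1.1   1.98  1.66] [ 448. -265.  996.] [ 0.8  -0.46] [[-0.603, 0.471, 0.644], [0.344, 0.882, -0.322], [-0.72, 0.028, -0.694]]
jar 16
[[ 1.57  1.35 -1.25  2.08  2.4   0.82  0.11]
 [ 1.56  1.33 -1.22  2.08  2.41  0.8   0.08]
 [ 1.48  1.16 -1.    2.07  2.58  0.63 -0.23]
 [ 1.35  1.01 -0.74  2.07  2.87  0.51 -0.66]
 [ 1.34  1.   -0.73  2.06  2.89  0.5  -0.69]
 [ 1.17  0.91 -0.46  2.06  3.25  0.48 -1.17]
 [ 1.09  0.88 -0.34  2.06  3.39  0.5  -1.37]
 [ 1.06  0.87 -0.3   2.07  3.43  0.51 -1.42]]
place 22
[[ 1.15  1.28 -1.14  2.31  2.52  1.2  -0.44]
 [ 0.93  1.   -0.68  2.3   2.75  0.94 -0.92]
 [ 0.9   0.98 -0.63  2.3   2.78  0.92 -0.98]
 [ 0.84  0.95 -0.54  2.3   2.83  0.89 -1.08]
 [ 0.81  0.93 -0.49  2.3   2.86  0.88 -1.13]
 [ 0.76  0.91 -0.41  2.3   2.92  0.86 -1.22]
 [ 0.6   0.87 -0.18  2.3   3.07  0.83 -1.46]
 [ 0.09  0.95  0.55  2.3   3.52  0.93 -2.2 ]]
pre 30
[[-1.32  0.84  0.75  2.19  1.62  0.23 -1.36]
 [-1.3   0.82  0.71  2.19  1.62  0.26 -1.36]
 [-1.03  0.74  0.3   2.19  1.64  0.56 -1.34]
 [-0.88  0.72  0.07  2.19  1.65  0.71 -1.33]
 [-0.7   0.74 -0.19  2.19  1.67  0.89 -1.32]
 [-0.44  0.83 -0.6   2.19  1.69  1.19 -1.3 ]]
in 34
[[-0.37  0.85 -0.04  1.88  1.89  0.61 -1.08]
 [-0.55  0.86  0.25  1.88  1.91  0.42 -1.19]
 [-0.62  0.87  0.37  1.88  1.94  0.34 -1.26]
 [-0.68  0.89  0.45  1.87  1.97  0.28 -1.32]
 [-0.72  0.9   0.52  1.87  2.01  0.23 -1.39]
 [-1.02  1.16  1.02  1.88  4.24  0.23  2.4 ]
 [-1.02  1.16  1.02  1.88  4.24  0.23  2.4 ]]
```

```bash
cat > path.py <<'E'
from plan import *
def walk(q,T,way,w=1.,step=40,verb=True):
    for t in way:
        t=np.array(t,float)
        for k in range(80):
            pp,TT=F(q);d=t-pp;n=np.linalg.norm(d)
            if n<2:break
            qn=solve(q,pp+d*min(1,step/n),TT,w)
            if np.abs(qn-q).max()<1e-3:break
            q=qn
        pp,TT=F(q)
        if verb:print(t,"->",pp.round(),"tilt",np.array(tilt(TT)),"yz",np.round(TT.as_matrix()[2,1],2),q,k)
    return q
E
python3 - <<'E'
from path import *
for way in ([[300,300,700],[200,600,500],[480,236,400],[482,236,120]],[[448,100,700],[400,400,500],[480,236,300],[482,236,120]],[[100,-200,950],[100,400,700],[200,600,400],[480,236,300],[482,236,120]],
 [[650,100,700],[650,300,500],[480,236,300]],[[700,-100,500],[600,200,400],[480,236,300]]):
    print("--");walk(q,T,way)
E
```

```text
14.3 [ 0.29  0.28  1.32  0.19 -1.1   1.98  1.66] [ 448. -265.  996.] [ 0.8  -0.46] [[-0.603, 0.471, 0.644], [0.344, 0.882, -0.322], [-0.72, 0.028, -0.694]]
--
[300. 300. 700.] -> [300. 300. 700.] tilt [ 0.8 -0.5] yz 0.0 [-1.06  0.08 -0.26  1.33  0.84  1.83 -0.07] 16
[200. 600. 500.] -> [200. 600. 500.] tilt [ 0.8 -0.5] yz 0.0 [-1.42  0.63 -0.31  1.06  0.87  1.91 -0.54] 10
[480. 236. 400.] -> [480. 236. 400.] tilt [ 0.8 -0.5] yz 0.0 [-0.73  0.25 -0.14  1.93  1.01  1.03 -0.39] 12
[482. 236. 120.] -> [482. 236. 120.] tilt [ 0.8 -0.5] yz 0.0 [-0.81  0.73 -0.04  2.17  1.6   0.8  -1.27] 7
--
[448. 100. 700.] -> [448. 100. 700.] tilt [ 0.8 -0.5] yz 0.0 [-0.93 -0.07  0.25  1.48  0.75  1.38  0.38] 12
[400. 400. 500.] -> [400. 400. 500.] tilt [ 0.8 -0.5] yz 0.0 [-1.21  0.33  0.05  1.53  0.8   1.4  -0.28] 10
[480. 236. 300.] -> [480. 236. 300.] tilt [ 0.8 -0.5] yz 0.0 [-0.99  0.39  0.2   2.06  1.11  0.79 -0.61] 7
[482. 236. 120.] -> [482. 236. 120.] tilt [ 0.8 -0.5] yz 0.0 [-1.02  0.74  0.27  2.17  1.57  0.59 -1.27] 5
--
[ 100. -200.  950.] -> [ 100. -200.  950.] tilt [ 0.8 -0.5] yz 0.0 [-0.13 
[... 429 characters left out ...]
0.09  0.69 -0.51  2.15 -1.1   0.23  2.32] 23
--
[650. 100. 700.] -> [650. 100. 700.] tilt [ 0.8 -0.5] yz 0.0 [-1.11  0.41  1.21  1.14 -0.    1.13  0.99] 13
[650. 300. 500.] -> [650. 300. 500.] tilt [ 0.8 -0.5] yz 0.0 [-1.34  0.68  1.21  1.36 -0.05  0.91  0.67] 8
[480. 236. 300.] -> [480. 236. 300.] tilt [ 0.8 -0.5] yz 0.0 [-1.68  0.73  1.32  2.09 -0.04  0.37  0.48] 7
--
[ 700. -100.  500.] -> [ 700. -100.  500.] tilt [ 0.8 -0.5] yz 0.0 [-0.71  0.42  1.01  1.62 -0.21  0.52  1.32] 15
[600. 200. 400.] -> [600. 200. 400.] tilt [ 0.8 -0.5] yz 0.0 [-1.44  0.66  1.32  1.8  -0.13  0.54  0.77] 9
[480. 236. 300.] -> [480. 236. 300.] tilt [ 0.8 -0.5] yz 0.0 [-1.69  0.73  1.32  2.09 -0.05  0.37  0.49] 4
```

```bash
python3 - <<'E'
from path import *
q=walk(q,T,[[448,100,700],[450,200,400],[450,100,250],[478,-200,250],[478,-467,250],[482,-469,66],[482,-469,200],[470,-250,200],[470,-250,60],[470,-250,46],[470,-250,200],[460,0,200],W(-330,70,150),W(-330,70,95),W(-115,70,95),W(-115,70,85),W(-330,70,95)])
E
```

```text
14.3 [ 0.29  0.28  1.32  0.19 -1.1   1.98  1.66] [ 448. -265.  996.] [ 0.8  -0.46] [[-0.603, 0.471, 0.644], [0.344, 0.882, -0.322], [-0.72, 0.028, -0.694]]
[448. 100. 700.] -> [448. 100. 700.] tilt [ 0.8 -0.5] yz 0.0 [-0.93 -0.07  0.25  1.48  0.75  1.38  0.38] 12
[450. 200. 400.] -> [450. 200. 400.] tilt [ 0.8 -0.5] yz 0.0 [-1.    0.18  0.19  2.03  0.97  0.94 -0.35] 8
[450. 100. 250.] -> [450. 100. 250.] tilt [ 0.8 -0.5] yz 0.0 [-0.87  0.35  0.32  2.37  1.59  0.57 -0.98] 5
[ 478. -200.  250.] -> [ 478. -200.  250.] tilt [ 0.8 -0.5] yz 0.0 [ 0.19  0.32  0.14  2.37  2.93  0.34 -1.54] 8
[ 478. -467.  250.] -> [ 478. -467.  250.] tilt [ 0.8 -0.5] yz 0.0 [ 0.91  0.49 -0.13  2.01  4.14  0.23 -2.32] 7
[ 482. -469.   66.] -> [ 482. -469.   66.] tilt [ 0.8 -0.5] yz 0.0 [ 0.72  0.86  0.17  2.07  3.72  0.67 -1.92] 5
[ 482. -469.  200.] -> [ 482. -469.  200.] tilt [ 0.8 -0.5] yz 0.0 [ 0.81  0.58  0.01  2.04  3.96  0.36 -2.15] 4
[ 470. -250.  200.] -> [ 470. -250.  200.] tilt [ 0.8 -0.5] yz 0.0 [ 0.23  0.48  0.28  2.39  3.34  0.53 -1.87] 6
[ 470. -250.   60.] -> [ 470. -250.   60.] tilt [ 0.8 -0.
[... 253 characters left out ...]
8  2.39  3.34  0.53 -1.86] 4
[460.   0. 200.] -> [460.  -0. 200.] tilt [ 0.8 -0.5] yz 0.0 [-1.    0.61  0.95  2.46  3.01  0.33 -2.24] 7
[495.86 219.86 150.  ] -> [496. 220. 150.] tilt [ 0.8 -0.5] yz 0.0 [-1.24  0.74  0.67  2.17  1.43  0.32 -1.08] 6
[495.86 219.86  95.  ] -> [496. 220.  95.] tilt [ 0.8 -0.5] yz 0.0 [-1.2   0.86  0.62  2.17  1.71  0.31 -1.43] 2
[685.06 117.73  95.  ] -> [685. 118.  95.] tilt [ 0.8 -0.5] yz 0.0 [-0.76  0.89  0.55  1.9   1.9   0.23 -1.29] 6
[685.06 117.73  85.  ] -> [685. 118.  85.] tilt [ 0.8 -0.5] yz 0.0 [-0.74  0.91  0.52  1.9   1.93  0.25 -1.32] 1
[495.86 219.86  95.  ] -> [496. 220.  95.] tilt [ 0.8 -0.5] yz 0.0 [-1.09  0.82  0.45  2.17  1.7   0.44 -1.4 ] 6
```

```bash
cat > legs.py <<'E'
from h import *
def legs(ws):
    s=manip.state();M=R.from_quat(s["tool_rot"]).as_matrix();p=np.array(s["position"])
    z=M[:,2];print("t",round(s["time"],2),"pos",p.round(1),"tilt",np.round(np.arccos(-z[2]),3),"az",np.round(np.arctan2(z[1],z[0]),3),"y_z",M[2,1].round(3),"q",np.round(s["q"],2),"F",np.round(s["ft_force"],1),"w",round(s["width"],1),"g",round(s["grasp_force"],1))
    for w in ws:
        w=np.array(w,float);d=M.T@(w-p)/10;n=int(np.ceil(np.linalg.norm(d)/4.7))or 1;print(w.round(),"total",d.round(2),"rows",n,"each",(d/n).round(2));p=w
O=np.array([753,1.5]);c,sn=np.cos(-.495),np.sin(-.495)
W=lambda x,y,z:np.array([*(O+np.array([[c,-sn],[sn,c]])@[x,y]),z])
E
python3 -c "
from legs import *
legs([[448,100,700],[450,200,400],[450,100,250],[478,-200,250],[478,-467,250]])"
```

```text
t 14.3 pos [ 447.8 -265.1  996.1] tilt 0.804 az -0.463 y_z 0.028 q [ 0.29  0.28  1.32  0.19 -1.1   1.98  1.66] F [ 0.6 -0.1 -0.2] w 69.8 g 0.0
[448. 100. 700.] total [33.87 31.39  8.8 ] rows 11 each [3.08 2.85 0.8 ]
[450. 200. 400.] total [24.91  8.08 17.72] rows 7 each [3.56 1.15 2.53]
[450. 100. 250.] total [ 7.35 -9.23 13.63] rows 4 each [ 1.84 -2.31  3.41]
[ 478. -200.  250.] total [-12.02 -25.14  11.46] rows 7 each [-1.72 -3.59  1.64]
[ 478. -467.  250.] total [ -9.19 -23.55   8.6 ] rows 6 each [-1.53 -3.92  1.43]
```

```bash
python3 -m handwheel '[{"hand":7,"dx":2.4,"dy":2.2,"dz":0.6,"turn":0},{"hand":7,"dx":2.4,"dy":2.2,"dz":0.6,"turn":0},{"hand":7,"dx":2.4,"dy":2.2,"dz":0.6,"turn":0},{"hand":7,"dx":2.4,"dy":2.2,"dz":0.6,"turn":0},{"hand":7,"dx":2.4,"dy":2.2,"dz":0.6,"turn":0},{"hand":7,"dx":2.4,"dy":2.2,"dz":0.6,"turn":0},{"hand":7,"dx":2.4,"dy":2.2,"dz":0.6,"turn":0},{"hand":7,"dx":2.4,"dy":2.2,"dz":0.6,"turn":0},{"hand":7,"dx":2.4,"dy":2.2,"dz":0.6,"turn":0},{"hand":7,"dx":2.4,"dy":2.2,"dz":0.6,"turn":0},{"hand":7,"dx":2.4,"dy":2.2,"dz":0.6,"turn":0},{"hand":7,"dx":2.4,"dy":2.2,"dz":0.6,"turn":0},{"hand":7,"dx":2.4,"dy":2.2,"dz":0.6,"turn":0},{"hand":7,"dx":2.4,"dy":2.2,"dz":0.6,"turn":0}]'
python3 -c "
from legs import *
legs([[448,100,700],[450,200,400],[450,100,250],[478,-200,250],[478,-467,250]])"
```

```text
time: 15.7
position: [440.5, -1.5, 837.6]
tool_rot: [0.273, 0.883, -0.049, 0.38]
ft_force: [0.5, -0.2, -0.1]
width: 69.8
grasp_force: 0.0
t 15.7 pos [440.5  -1.5 837.6] tilt 0.786 az -0.427 y_z 0.121 q [-0.93 -0.18  0.25  1.22  0.73  1.64  0.53] F [ 0.5 -0.2 -0.1] w 69.8 g 0.0
[448. 100. 700.] total [13.69  7.31  7.23] rows 4 each [3.42 1.83 1.81]
[450. 200. 400.] total [25.25  4.93 18.39] rows 7 each [3.61 0.7  2.63]
[450. 100. 250.] total [  6.02 -10.28  13.53] rows 4 each [ 1.5  -2.57  3.38]
[ 478. -200.  250.] total [-14.9  -23.94  10.6 ] rows 7 each [-2.13 -3.42  1.51]
[ 478. -467.  250.] total [-11.86 -22.6    7.83] rows 6 each [-1.98 -3.77  1.31]
```

```bash
python3 -m handwheel '[{"hand":7,"dx":0,"dy":0,"dz":0,"turn":-0.09},{"hand":7,"dx":0,"dy":0,"dz":0,"turn":-0.08},{"hand":7,"dx":0,"dy":0,"dz":0,"turn":0}]'
python3 -c "
from legs import *
legs([[448,100,700],[450,200,400],[450,100,250],[478,-200,250],[478,-467,250]])"
```

```text
time: 16.0
position: [440.9, -2.2, 838.2]
tool_rot: [0.197, 0.903, -0.081, 0.374]
ft_force: [0.3, 0.1, -0.7]
width: 70.0
grasp_force: 0.0
t 16.0 pos [440.9  -2.2 838.2] tilt 0.786 az -0.428 y_z 0.001 q [-0.95 -0.18  0.27  1.21  0.73  1.65  0.7 ] F [ 0.3  0.1 -0.7] w 70.0 g 0.0
[448. 100. 700.] total [12.33  9.58  7.23] rows 4 each [3.08 2.4  1.81]
[450. 200. 400.] total [24.04  9.16 18.39] rows 7 each [3.43 1.31 2.63]
[450. 100. 250.] total [ 7.67 -9.11 13.54] rows 4 each [ 1.92 -2.28  3.38]
[ 478. -200.  250.] total [-10.63 -26.12  10.61] rows 7 each [-1.52 -3.73  1.52]
[ 478. -467.  250.] total [ -7.86 -24.28   7.84] rows 6 each [-1.31 -4.05  1.31]
```

```bash
python3 -m handwheel '[{"hand":7,"dx":2.5,"dy":1.9,"dz":1.45,"turn":0},{"hand":7,"dx":2.5,"dy":1.9,"dz":1.45,"turn":0},{"hand":7,"dx":2.5,"dy":1.9,"dz":1.45,"turn":0},{"hand":7,"dx":2.5,"dy":1.9,"dz":1.45,"turn":0},{"hand":7,"dx":2.5,"dy":1.9,"dz":1.45,"turn":0},{"hand":7,"dx":3,"dy":1.15,"dz":2.3,"turn":0},{"hand":7,"dx":3,"dy":1.15,"dz":2.3,"turn":0},{"hand":7,"dx":3,"dy":1.15,"dz":2.3,"turn":0},{"hand":7,"dx":3,"dy":1.15,"dz":2.3,"turn":0},{"hand":7,"dx":3,"dy":1.15,"dz":2.3,"turn":0},{"hand":7,"dx":3,"dy":1.15,"dz":2.3,"turn":0},{"hand":7,"dx":3,"dy":1.15,"dz":2.3,"turn":0},{"hand":7,"dx":3,"dy":1.15,"dz":2.3,"turn":0},{"hand":7,"dx":1.5,"dy":-1.8,"dz":2.7,"turn":0},{"hand":7,"dx":1.5,"dy":-1.8,"dz":2.7,"turn":0},{"hand":7,"dx":1.5,"dy":-1.8,"dz":2.7,"turn":0},{"hand":7,"dx":1.5,"dy":-1.8,"dz":2.7,"turn":0},{"hand":7,"dx":1.5,"dy":-1.8,"dz":2.7,"turn":0}]'
python3 -c "
from legs import *
legs([[450,100,250],[478,-200,250],[478,-467,250]])"
```

```text
time: 17.8
position: [450.0, 107.5, 266.7]
tool_rot: [0.196, 0.902, -0.097, 0.373]
ft_force: [-0.2, 0.5, -0.6]
width: 70.0
grasp_force: 0.0
t 17.8 pos [450.  107.5 266.7] tilt 0.791 az -0.467 y_z -0.028 q [-0.79  0.33 -0.06  2.45  1.46  0.78 -1.02] F [-0.2  0.5 -0.6] w 70.0 g 0.0
[450. 100. 250.] total [ 0.97 -0.64  1.41] rows 1 each [ 0.97 -0.64  1.41]
[ 478. -200.  250.] total [-10.23 -25.95  11.38] rows 7 each [-1.46 -3.71  1.63]
[ 478. -467.  250.] total [ -7.5  -24.16   8.55] rows 6 each [-1.25 -4.03  1.42]
```

```bash
python3 -c "
from legs import *
legs([[530,-150,265],[485,-467,250]])
from path import *
walk(q,T,[[530,-150,265],[485,-467,250],[482,-469,66]])"
```

```text
t 17.8 pos [450.  107.5 266.7] tilt 0.791 az -0.467 y_z -0.028 q [-0.79  0.33 -0.06  2.45  1.46  0.78 -1.02] F [-0.2  0.5 -0.6] w 70.0 g 0.0
[ 530. -150.  265.] total [-12.28 -19.9   13.44] rows 6 each [-2.05 -3.32  2.24]
[ 485. -467.  250.] total [ -4.93 -30.55   8.35] rows 7 each [-0.7  -4.36  1.19]
17.8 [-0.79  0.33 -0.06  2.45  1.46  0.78 -1.02] [450. 108. 267.] [ 0.79 -0.47] [[-0.645, 0.425, 0.635], [0.281, 0.905, -0.32], [-0.71, -0.028, -0.703]]
[ 530. -150.  265.] -> [ 529. -149.  265.] tilt [ 0.79 -0.51] yz -0.05 [-0.04  0.32  0.22  2.26  2.47  0.25 -1.13] 8
[ 485. -467.  250.] -> [ 485. -466.  250.] tilt [ 0.79 -0.51] yz -0.05 [ 1.44  0.66 -0.88  2.    2.06  0.23  0.04] 8
[ 482. -469.   66.] -> [ 482. -469.   66.] tilt [ 0.79 -0.51] yz -0.05 [ 1.45  1.14 -0.98  2.06  2.55  0.65 -0.15] 5
```

```bash
python3 -m handwheel '[{"hand":7,"dx":-1.8,"dy":-2.8,"dz":1.9,"turn":0.0},{"hand":7,"dx":-1.8,"dy":-2.8,"dz":1.9,"turn":0},{"hand":7,"dx":-1.8,"dy":-2.8,"dz":1.9,"turn":0},{"hand":7,"dx":-1.8,"dy":-2.8,"dz":1.9,"turn":0},{"hand":7,"dx":-1.8,"dy":-2.8,"dz":1.9,"turn":0},{"hand":7,"dx":-1.8,"dy":-2.8,"dz":1.9,"turn":0},{"hand":7,"dx":-1.6,"dy":-3,"dz":1.9,"turn":0},{"hand":7,"dx":0,"dy":0,"dz":0,"turn":0}]'
python3 -c "
from legs import *
legs([[530,-150,265],[495,-467,230]])
from path import *
walk(q,T,[[495,-467,230],[482,-469,66]])"
```

```text
time: 18.6
position: [515.3, -79.8, 265.4]
tool_rot: [0.197, 0.904, -0.104, 0.364]
ft_force: [-1.2, 0.3, -1.0]
width: 69.9
grasp_force: 0.0
t 18.6 pos [515.3 -79.8 265.4] tilt 0.776 az -0.492 y_z -0.044 q [ 0.38  0.39 -0.77  2.46  1.88  0.81 -0.84] F [-1.2  0.3 -1. ] w 69.9 g 0.0
[ 530. -150.  265.] total [-2.91 -5.68  3.26] rows 2 each [-1.46 -2.84  1.63]
[ 495. -467.  230.] total [ -4.18 -29.91  10.83] rows 7 each [-0.6  -4.27  1.55]
18.6 [ 0.38  0.39 -0.77  2.46  1.88  0.81 -0.84] [515. -80. 265.] [ 0.78 -0.49] [[-0.657, 0.432, 0.618], [0.282, 0.901, -0.331], [-0.699, -0.044, -0.713]]
[ 495. -467.  230.] -> [ 495. -467.  230.] tilt [ 0.78 -0.53] yz -0.07 [ 1.35  0.67 -0.78  1.99  2.18  0.23 -0.1 ] 11
[ 482. -469.   66.] -> [ 482. -469.   66.] tilt [ 0.78 -0.53] yz -0.07 [ 1.4   1.08 -0.9   2.06  2.58  0.61 -0.25] 5
```

```bash
python3 -m handwheel '[{"hand":7,"dx":-1.4,"dy":-2.8,"dz":1.6,"turn":0},{"hand":7,"dx":-1.4,"dy":-2.8,"dz":1.6,"turn":0},{"hand":7,"dx":-0.5,"dy":-3.4,"dz":1.2,"turn":0},{"hand":7,"dx":-0.5,"dy":-3.4,"dz":1.2,"turn":0},{"hand":7,"dx":-0.5,"dy":-3.4,"dz":1.2,"turn":0},{"hand":7,"dx":-0.5,"dy":-3.4,"dz":1.2,"turn":0},{"hand":7,"dx":-0.5,"dy":-3.4,"dz":1.2,"turn":0},{"hand":7,"dx":-0.5,"dy":-3.4,"dz":1.2,"turn":0.03},{"hand":7,"dx":-0.5,"dy":-3.4,"dz":1.2,"turn":0.03},{"hand":7,"dx":0,"dy":0,"dz":0,"turn":0}]'
python3 -c "
from legs import *
legs([[490,-467,220]])
from path import *
walk(q,T,[[490,-467,220],[482,-469,66]])"
```

```text
time: 19.6
position: [504.3, -399.9, 238.6]
tool_rot: [0.224, 0.898, -0.092, 0.368]
ft_force: [-1.0, -0.2, -0.3]
width: 69.7
grasp_force: 0.0
t 19.6 pos [ 504.3 -399.9  238.6] tilt 0.778 az -0.488 y_z -0.0 q [ 1.2   0.56 -0.7   2.24  2.63  0.38 -0.78] F [-1.  -0.2 -0.3] w 69.7 g 0.0
[ 490. -467.  220.] total [-0.04 -6.59  2.64] rows 2 each [-0.02 -3.3   1.32]
19.6 [ 1.2   0.56 -0.7   2.24  2.63  0.38 -0.78] [ 504. -400.  239.] [ 0.78 -0.49] [[-0.63, 0.469, 0.619], [0.334, 0.883, -0.329], [-0.702, -0.0, -0.713]]
[ 490. -467.  220.] -> [ 490. -467.  220.] tilt [ 0.78 -0.53] yz -0.03 [ 1.35  0.68 -0.76  2.    2.29  0.23 -0.27] 3
[ 482. -469.   66.] -> [ 482. -469.   66.] tilt [ 0.78 -0.53] yz -0.03 [ 1.38  1.06 -0.86  2.06  2.62  0.59 -0.37] 4
```

```bash
python3 -m handwheel '[{"hand":7.6,"dx":0.5,"dy":-3.3,"dz":1.6,"turn":0},{"hand":7.6,"dx":0.5,"dy":-3.3,"dz":1.6,"turn":0},{"hand":7.6,"dx":2.5,"dy":0,"dz":2.2,"turn":0},{"hand":7.6,"dx":2.5,"dy":0,"dz":2.2,"turn":0},{"hand":7.6,"dx":0,"dy":0,"dz":0,"turn":0}]'
python3 -c "
from legs import *
legs([[482,-469,150]])
p=manip.camera_params('wrist');im=manip.camera('wrist');cv2.imwrite('pics/w2.png',im[:,:,::-1])
print(proj('wrist',[[478,-467,85],[478,-467,0]],p))"
```

```text
time: 20.1
position: [483.3, -454.1, 137.2]
tool_rot: [0.22, 0.901, -0.086, 0.364]
ft_force: [-0.5, 1.2, 0.7]
width: 76.0
grasp_force: 0.0
t 20.1 pos [ 483.3 -454.1  137.2] tilt 0.767 az -0.471 y_z 0.006 q [ 1.32  0.82 -0.71  2.22  2.82  0.52 -0.73] F [-0.5  1.2  0.7] w 76.0 g 0.0
[ 482. -469.  150.] total [-1.31 -1.38 -0.53] rows 1 each [-1.31 -1.38 -0.53]
[[278.94  216.863]
 [284.865  76.615]]
```

View pics/w2.png

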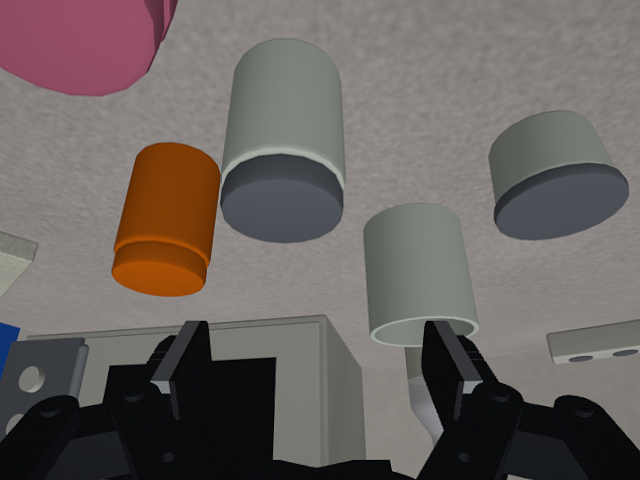

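The close view shows the white jar with its grey lid at about (282,207), orange at left (160,230), pink at top left, mug and tub at right; the jar is between the finger lines, slightly left.

```bash
python3 -c "
from h import *
print(onz('wrist',[(282,207)],[85.]))
im=cv2.imread('pics/w2.png').astype(int)
m=((abs(im[:,:,0]-im[:,:,2])<25)&(im.sum(2)<280)&(im.sum(2)>180)).astype(np.uint8)*255
m[:,:210]=0;m[:,350:]=0;m[270:]=0
c=max(cv2.findContours(m,0,2)[0],key=cv2.contourArea);print(cv2.boundingRect(c))
from legs import *
legs([[482,-469,110],[482,-469,64]])"
```

```text
[[ 478.132 -465.544   85.   ]]
(221, 156, 122, 87)
t 20.15 pos [ 484.9 -454.7  140.3] tilt 0.772 az -0.472 y_z 0.003 q [ 1.32  0.82 -0.71  2.22  2.82  0.52 -0.73] F [-0.   0.6  1.1] w 76.5 g 0.0
[ 482. -469.  110.] total [ 1.83 -1.41  2.45] rows 1 each [ 1.83 -1.41  2.45]
[ 482. -469.   64.] total [ 3.21 -0.01  3.3 ] rows 1 each [ 3.21 -0.01  3.3 ]
```

```bash
python3 -m handwheel '[{"hand":7.6,"dx":-0.1,"dy":-0.7,"dz":0.2,"turn":0},{"hand":7.6,"dx":-0.1,"dy":-0.7,"dz":0.2,"turn":0},{"hand":7.6,"dx":0.7,"dy":0,"dz":0.7,"turn":0},{"hand":7.6,"dx":0.7,"dy":0,"dz":0.7,"turn":0},{"hand":7.6,"dx":0,"dy":0,"dz":0,"turn":0}]'
python3 -c "
from legs import *
legs([[482.5,-468.7,110],[482.5,-468.7,64]])"
```

```text
time: 20.65
position: [481.7, -470.3, 119.8]
tool_rot: [0.218, 0.9, -0.089, 0.367]
ft_force: [0.0, 0.5, -0.2]
width: 75.6
grasp_force: 0.0
t 20.65 pos [ 481.7 -470.3  119.8] tilt 0.774 az -0.475 y_z 0.0 q [ 1.33  0.87 -0.71  2.2   2.85  0.53 -0.72] F [ 0.   0.5 -0.2] w 75.6 g 0.0
[ 482. -469.  110.] total [0.68 0.18 0.7 ] rows 1 each [0.68 0.18 0.7 ]
[ 482. -469.   64.] total [ 3.21 -0.    3.29] rows 1 each [ 3.21 -0.    3.29]
```

```bash
python3 -m handwheel '[{"hand":7.6,"dx":0.8,"dy":0.18,"dz":0.8,"turn":0},{"hand":7.6,"dx":0.8,"dy":0,"dz":0.8,"turn":0},{"hand":7.6,"dx":0.8,"dy":0,"dz":0.8,"turn":0},{"hand":7.6,"dx":0.8,"dy":0,"dz":0.8,"turn":0},{"hand":7.6,"dx":0.7,"dy":0,"dz":0.7,"turn":0},{"hand":7.6,"dx":0,"dy":0,"dz":0,"turn":0}]'
python3 -c "
from legs import *
legs([[482.5,-468.7,64]])"
```

```text
time: 21.25
position: [482.0, -468.5, 63.9]
tool_rot: [0.218, 0.9, -0.089, 0.367]
ft_force: [-0.5, -0.4, -0.1]
width: 76.1
grasp_force: 0.0
t 21.25 pos [ 482.  -468.5   63.9] tilt 0.773 az -0.475 y_z 0.001 q [ 1.32  1.   -0.69  2.2   2.91  0.65 -0.7 ] F [-0.5 -0.4 -0.1] w 76.1 g 0.0
[ 482. -469.   64.] total [-0.04  0.    0.03] rows 1 each [-0.04  0.    0.03]
```

```bash
python3 -m handwheel '[{"hand":6.6,"dx":0,"dy":0,"dz":0,"turn":0},{"hand":6.2,"dx":0,"dy":0,"dz":0,"turn":0},{"hand":5.9,"dx":0,"dy":0,"dz":0,"turn":0},{"hand":5.6,"dx":0,"dy":0,"dz":0,"turn":0},{"hand":5.2,"dx":0,"dy":0,"dz":0,"turn":0},{"hand":5,"dx":0,"dy":0,"dz":0,"turn":0},{"hand":5,"dx":0,"dy":0,"dz":0,"turn":0},{"hand":5,"dx":0,"dy":0,"dz":0,"turn":0}]' 30
python3 -c "
from legs import *
legs([[482.5,-468.7,160],[530,-260,160],[530,-260,66]])
from path import *
walk(q,T,[[482.5,-468.7,160],[535,-260,160],[535,-260,66]])"
```

```text
time: 22.05
position: [482.8, -469.9, 67.3]
tool_rot: [0.218, 0.899, -0.09, 0.368]
ft_force: [-4.0, 0.1, 5.5]
width: 54.6
grasp_force: 30.9
t 22.05 pos [ 482.8 -469.9   67.3] tilt 0.778 az -0.478 y_z -0.002 q [ 1.32  0.99 -0.69  2.2   2.91  0.65 -0.7 ] F [-4.   0.1  5.5] w 54.6 g 30.9
[ 482. -469.  160.] total [-6.45  0.07 -6.66] rows 2 each [-3.22  0.03 -3.33]
[ 530. -260.  160.] total [ 3.77 20.73 -3.78] rows 5 each [ 0.75  4.15 -0.76]
[ 530. -260.   66.] total [6.6  0.02 6.7 ] rows 2 each [3.3  0.01 3.35]
22.05 [ 1.32  0.99 -0.69  2.2   2.91  0.65 -0.7 ] [ 483. -470.   67.] [ 0.78 -0.48] [[-0.634, 0.458, 0.623], [0.325, 0.889, -0.323], [-0.702, -0.002, -0.712]]
[ 482.5 -468.7  160. ] -> [ 482. -469.  160.] tilt [ 0.78 -0.52] yz -0.03 [ 1.28  0.75 -0.65  2.03  2.75  0.3  -0.69] 3
[ 535. -260.  160.] -> [ 535. -260.  160.] tilt [ 0.78 -0.52] yz -0.03 [ 0.86  0.7  -0.67  2.26  2.46  0.68 -0.82] 6
[ 535. -260.   66.] -> [ 535. -260.   66.] tilt [ 0.78 -0.52] yz -0.03 [ 0.82  0.96 -0.65  2.28  2.63  0.92 -0.9 ] 3
```

```bash
python3 -m handwheel '[{"hand":5,"dx":-0.3,"dy":0,"dz":-0.3,"turn":0},{"hand":5,"dx":-0.7,"dy":0,"dz":-0.7,"turn":0},{"hand":5,"dx":-1,"dy":0,"dz":-1,"turn":0},{"hand":5,"dx":-1.2,"dy":0,"dz":-1.2,"turn":0},{"hand":5,"dx":-1.2,"dy":0,"dz":-1.2,"turn":0},{"hand":5,"dx":-1,"dy":0,"dz":-1,"turn":0},{"hand":5,"dx":-0.6,"dy":0,"dz":-0.6,"turn":0},{"hand":5,"dx":0,"dy":0,"dz":0,"turn":0}]' 40
python3 -c "
from legs import *
legs([[530,-260,155],[530,-260,68]])
p=manip.camera_params('wrist');im=manip.camera('wrist');cv2.imwrite('pics/w3.png',im[:,:,::-1])"
```

```text
time: 22.85
position: [483.9, -469.5, 152.6]
tool_rot: [0.217, 0.9, -0.09, 0.368]
ft_force: [-0.6, -0.1, -2.3]
width: 53.5
grasp_force: 42.4
t 22.85 pos [ 483.9 -469.5  152.6] tilt 0.778 az -0.477 y_z -0.002 q [ 1.34  0.8  -0.71  2.19  2.82  0.47 -0.72] F [-0.6 -0.1 -2.3] w 53.5 g 42.4
[ 530. -260.  155.] total [ 3.7  20.74 -4.04] rows 5 each [ 0.74  4.15 -0.81]
[ 530. -260.   68.] total [6.1  0.02 6.2 ] rows 2 each [3.05 0.01 3.1 ]
```

View pics/w3.png

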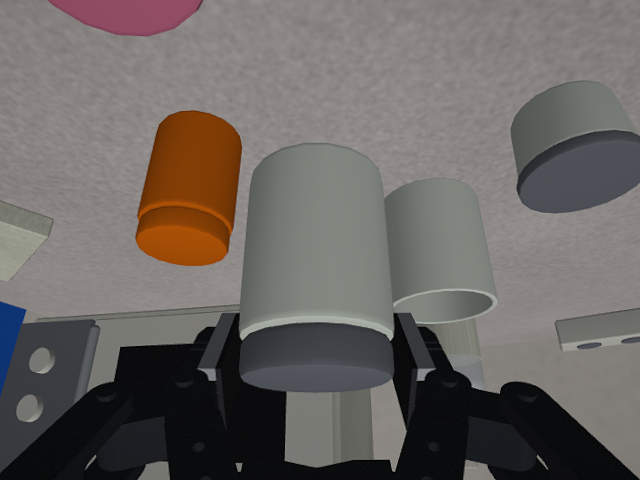

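The jar hangs upright between the fingers with its lid at (316,355); the pads clear the lid. Neighbours are unmoved.

```bash
python3 - <<'E'
from path import *
for n,way in (("A",[[520,-300,155],[450,-140,160],[440,60,160],W(-330,70,140),W(-330,70,109),W(-112,70,109)]),("A2",[[500,-280,170],[460,-170,230],[455,0,230],W(-330,70,140),W(-330,70,109),W(-112,70,109)]),("B",[[535,-300,220],[560,-100,350],[520,200,350],W(-330,70,140),W(-330,70,109),W(-112,70,109)])):
    print(n);walk(q,T,way)
E
```

```text
22.9 [ 1.34  0.8  -0.71  2.19  2.82  0.47 -0.72] [ 483. -469.  151.] [ 0.78 -0.48] [[-0.635, 0.457, 0.622], [0.326, 0.889, -0.321], [-0.701, -0.001, -0.714]]
A
[ 520. -300.  155.] -> [ 520. -300.  155.] tilt [ 0.78 -0.51] yz -0.03 [ 0.98  0.73 -0.7   2.25  2.53  0.64 -0.77] 4
[ 450. -140.  160.] -> [ 453. -140.  161.] tilt [ 0.7  -0.56] yz -0.05 [-0.26  0.55  0.52  2.47  3.14  0.47 -1.95] 33
[440.  60. 160.] -> [440.  59. 160.] tilt [ 0.7  -0.57] yz -0.05 [-1.02  0.61  0.76  2.42  2.4   0.23 -1.75] 5
[495.86 219.86 140.  ] -> [496. 220. 140.] tilt [ 0.7  -0.57] yz -0.05 [-1.05  0.68  0.45  2.13  1.23  0.4  -0.81] 5
[495.86 219.86 109.  ] -> [496. 220. 109.] tilt [ 0.7  -0.57] yz -0.05 [-1.08  0.76  0.49  2.14  1.33  0.34 -0.95] 1
[687.7 116.3 109. ] -> [688. 116. 109.] tilt [ 0.7  -0.57] yz -0.05 [-0.65  0.82  0.42  1.86  1.28  0.26 -0.56] 6
A2
[ 500. -280.  170.] -> [ 500. -280.  170.] tilt [ 0.78 -0.51] yz -0.03 [ 0.98  0.68 -0.72  2.31  2.51  0.65 -0.8 ] 5
[ 460. -170.  230.] -> [ 460. -170.  230.] tilt [ 0.78 -0.51] yz -0.03 [ 0.82  0.45 -0.79  2.45  2.26  0.66 -0.86] 4
[455.   0
[... 444 characters left out ...]
89] 6
B
[ 535. -300.  220.] -> [ 535. -300.  220.] tilt [ 0.78 -0.51] yz -0.03 [ 0.93  0.55 -0.62  2.17  2.39  0.41 -0.7 ] 5
[ 560. -100.  350.] -> [ 560. -100.  350.] tilt [ 0.78 -0.51] yz -0.03 [ 0.53  0.25 -0.65  2.12  1.43  0.51 -0.15] 6
[520. 200. 350.] -> [520. 200. 350.] tilt [ 0.78 -0.51] yz -0.03 [-0.15  0.41 -0.79  1.97  1.25  1.14 -0.52] 8
[495.86 219.86 140.  ] -> [496. 220. 140.] tilt [ 0.78 -0.51] yz -0.03 [-0.36  0.79 -0.64  2.16  1.63  1.17 -1.13] 6
[495.86 219.86 109.  ] -> [496. 220. 109.] tilt [ 0.78 -0.51] yz -0.03 [-0.38  0.86 -0.62  2.16  1.69  1.18 -1.2 ] 1
[687.7 116.3 109. ] -> [688. 116. 109.] tilt [ 0.78 -0.51] yz -0.03 [-0.08  0.89 -0.53  1.88  1.82  0.95 -0.81] 6
```

```bash
python3 - <<'E'
from path import *
from legs import legs
way=[[515,-300,220],[520,-230,340],[520,60,350],[500,215,350]]
walk(q,T,way);legs(way)
E
```

```text
22.9 [ 1.34  0.8  -0.71  2.19  2.82  0.47 -0.72] [ 483. -469.  151.] [ 0.78 -0.48] [[-0.635, 0.457, 0.622], [0.326, 0.889, -0.321], [-0.701, -0.001, -0.714]]
[ 515. -300.  220.] -> [ 515. -300.  220.] tilt [ 0.78 -0.51] yz -0.03 [ 0.98  0.54 -0.65  2.21  2.43  0.43 -0.72] 5
[ 520. -230.  340.] -> [ 520. -230.  340.] tilt [ 0.78 -0.51] yz -0.03 [ 0.87  0.24 -0.6   2.16  1.57  0.23 -0.04] 4
[520.  60. 350.] -> [520.  60. 350.] tilt [ 0.78 -0.51] yz -0.03 [ 0.24  0.28 -0.84  2.13  1.33  0.87 -0.4 ] 8
[500. 215. 350.] -> [500. 215. 350.] tilt [ 0.78 -0.51] yz -0.03 [-0.16  0.43 -0.86  1.98  1.24  1.2  -0.57] 4
t 22.9 pos [ 483.4 -469.3  151.5] tilt 0.776 az -0.477 y_z -0.001 q [ 1.34  0.8  -0.71  2.19  2.82  0.47 -0.72] F [-0.7  0.5 -2.5] w 53.3 g 42.4
[ 515. -300.  220.] total [-1.29 16.49 -8.36] rows 4 each [-0.32  4.12 -2.09]
[ 520. -230.  340.] total [ -6.45   6.44 -10.5 ] rows 3 each [-2.15  2.15 -3.5 ]
[520.  60. 350.] total [  8.74  25.79 -10.03] rows 7 each [ 1.25  3.68 -1.43]
[500. 215. 350.] total [ 6.32 12.87 -6.23] rows 4 each [ 1.58  3.22 -1.56]
```

```bash
python3 -m handwheel '[{"hand":5,"dx":-0.1,"dy":1.1,"dz":-0.6,"turn":0},{"hand":5,"dx":-0.2,"dy":2,"dz":-1,"turn":0},{"hand":5,"dx":-0.2,"dy":2.4,"dz":-1.2,"turn":0},{"hand":5,"dx":-0.2,"dy":2.4,"dz":-1.2,"turn":0},{"hand":5,"dx":-0.2,"dy":2.4,"dz":-1.2,"turn":0},{"hand":5,"dx":-0.2,"dy":2.4,"dz":-1.2,"turn":0},{"hand":5,"dx":-0.2,"dy":2.2,"dz":-1.2,"turn":0},{"hand":5,"dx":-0.6,"dy":1.6,"dz":-1.5,"turn":0},{"hand":5,"dx":-1.1,"dy":1.1,"dz":-1.7,"turn":0},{"hand":5,"dx":-1.1,"dy":1.1,"dz":-1.7,"turn":0},{"hand":5,"dx":-1.1,"dy":1.1,"dz":-1.7,"turn":0},{"hand":5,"dx":-1.1,"dy":1.1,"dz":-1.7,"turn":0},{"hand":5,"dx":-1.1,"dy":0.9,"dz":-1.7,"turn":0},{"hand":5,"dx":-0.5,"dy":0.5,"dz":-0.8,"turn":0},{"hand":5,"dx":0,"dy":0,"dz":0,"turn":0}]'
python3 -c "
from legs import *
legs([[520,60,350],[500,215,350],W(-330,70,140)])"
```

```text
time: 24.4
position: [521.5, -235.6, 338.5]
tool_rot: [0.216, 0.9, -0.089, 0.368]
ft_force: [-0.3, 0.1, -2.3]
width: 53.5
grasp_force: 42.5
t 24.4 pos [ 521.5 -235.6  338.5] tilt 0.777 az -0.473 y_z -0.001 q [ 0.78  0.21 -0.57  2.3   1.99  0.28 -0.53] F [-0.3  0.1 -2.3] w 53.5 g 42.5
[520.  60. 350.] total [  8.85  26.25 -10.37] rows 7 each [ 1.26  3.75 -1.48]
[500. 215. 350.] total [ 6.28 12.89 -6.21] rows 4 each [ 1.57  3.22 -1.55]
[496. 220. 140.] total [15.15  0.27 14.55] rows 5 each [3.03 0.05 2.91]
```

```bash
python3 -m handwheel '[{"hand":5,"dx":0.4,"dy":1.3,"dz":-0.5,"turn":0},{"hand":5,"dx":0.8,"dy":2.2,"dz":-0.9,"turn":0},{"hand":5,"dx":0.8,"dy":2.5,"dz":-1,"turn":0},{"hand":5,"dx":0.8,"dy":2.5,"dz":-1,"turn":0},{"hand":5,"dx":0.8,"dy":2.5,"dz":-1,"turn":0},{"hand":5,"dx":0.9,"dy":2.5,"dz":-1,"turn":0},{"hand":5,"dx":0.9,"dy":2.5,"dz":-1,"turn":0},{"hand":5,"dx":0.9,"dy":2.5,"dz":-1,"turn":0},{"hand":5,"dx":0.9,"dy":2.5,"dz":-1,"turn":0},{"hand":5,"dx":0.9,"dy":2.5,"dz":-1,"turn":0},{"hand":5,"dx":0.8,"dy":2.6,"dz":-1,"turn":0},{"hand":5,"dx":1.2,"dy":2.5,"dz":-1.1,"turn":0},{"hand":5,"dx":1.2,"dy":2.4,"dz":-1.2,"turn":0},{"hand":5,"dx":1.2,"dy":2.4,"dz":-1.2,"turn":0},{"hand":5,"dx":1.2,"dy":2.4,"dz":-1.2,"turn":0},{"hand":5,"dx":1,"dy":2.1,"dz":-1,"turn":0},{"hand":5,"dx":0.5,"dy":1,"dz":-0.5,"turn":0},{"hand":5,"dx":0,"dy":0,"dz":0,"turn":0}]'
python3 - <<'E'
from legs import *
ww=[W(-330,70,140),W(-330,70,109),W(-113,70,109)]
legs(ww)
from path import *
walk(q,T,ww)
E
```

```text
time: 26.2
position: [499.0, 212.4, 348.0]
tool_rot: [0.217, 0.9, -0.089, 0.367]
ft_force: [-0.0, -0.1, -2.2]
width: 53.6
grasp_force: 42.6
t 26.2 pos [499.  212.4 348. ] tilt 0.774 az -0.474 y_z -0.002 q [-0.25  0.42 -0.9   2.06  1.21  1.25 -0.7 ] F [-0.  -0.1 -2.2] w 53.6 g 42.6
[496. 220. 140.] total [14.98  0.56 14.44] rows 5 each [3.   0.11 2.89]
[496. 220. 109.] total [2.17 0.   2.22] rows 1 each [2.17 0.   2.22]
[687. 117. 109.] total [-15.51  -0.48  15.17] rows 5 each [-3.1  -0.1   3.03]
26.2 [-0.25  0.42 -0.9   2.06  1.21  1.25 -0.7 ] [499. 212. 348.] [ 0.77 -0.47] [[-0.637, 0.455, 0.622], [0.325, 0.89, -0.319], [-0.699, -0.002, -0.715]]
[495.86 219.86 140.  ] -> [496. 220. 140.] tilt [ 0.77 -0.51] yz -0.03 [-0.33  0.81 -0.7   2.16  1.64  1.22 -1.13] 6
[495.86 219.86 109.  ] -> [496. 220. 109.] tilt [ 0.77 -0.51] yz -0.03 [-0.35  0.88 -0.68  2.16  1.69  1.23 -1.2 ] 1
[686.82 116.78 109.  ] -> [687. 117. 109.] tilt [ 0.77 -0.51] yz -0.03 [-0.04  0.91 -0.59  1.88  1.83  1.   -0.8 ] 6
```

```bash
python3 -m handwheel '[{"hand":5,"dx":0.6,"dy":0,"dz":0.6,"turn":0},{"hand":5,"dx":1.5,"dy":0.1,"dz":1.5,"turn":0},{"hand":5,"dx":2,"dy":0.1,"dz":2,"turn":0},{"hand":5,"dx":2.3,"dy":0.1,"dz":2.2,"turn":0},{"hand":5,"dx":2.3,"dy":0.1,"dz":2.2,"turn":0},{"hand":5,"dx":2.3,"dy":0.1,"dz":2.2,"turn":0},{"hand":5,"dx":2.3,"dy":0.1,"dz":2.2,"turn":0},{"hand":5,"dx":1.8,"dy":0,"dz":1.8,"turn":0},{"hand":5,"dx":1.3,"dy":0,"dz":1.2,"turn":0},{"hand":5,"dx":0.5,"dy":0,"dz":0.5,"turn":0},{"hand":5,"dx":0,"dy":0,"dz":0,"turn":0}]'
python3 - <<'E'
from legs import *
legs([W(-330,70,110),W(-113,70,110)])
p=manip.camera_params('wrist');im=manip.camera('wrist');cv2.imwrite('pics/w4.png',im[:,:,::-1])
print(proj('wrist',[W(-160,204.5,35),W(-160,-49.5,35),W(-160,204.5,230),W(-160,-49.5,230)],p))
E
```

```text
time: 27.3
position: [496.8, 217.2, 112.8]
tool_rot: [0.218, 0.9, -0.091, 0.367]
ft_force: [-0.1, -0.3, -1.7]
width: 54.0
grasp_force: 42.6
t 27.3 pos [496.8 217.2 112.8] tilt 0.775 az -0.48 y_z -0.003 q [-0.44  0.89 -0.72  2.24  1.63  1.3  -1.33] F [-0.1 -0.3 -1.7] w 54.0 g 42.6
[496. 220. 110.] total [0.35 0.19 0.06] rows 1 each [0.35 0.19 0.06]
[687. 117. 110.] total [-15.49  -0.4   15.19] rows 5 each [-3.1  -0.08  3.04]
[[479.866 298.117]
 [162.655 295.448]
 [525.891 589.659]
 [117.411 591.526]]
```

View pics/w4.png

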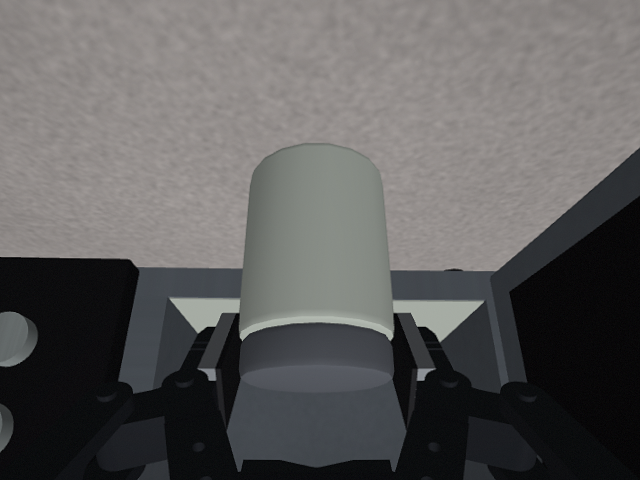

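The wrist view shows the cavity floor's front corners at (168,297) and (486,299), within 6 px of prediction, the jar centred at 316, and clear margins on both sides and to the door at right.

```bash
python3 -m handwheel '[{"hand":5,"dx":-0.5,"dy":0.1,"dz":0.9,"turn":0},{"hand":5,"dx":-1.2,"dy":0.1,"dz":1.4,"turn":0},{"hand":5,"dx":-1.4,"dy":0,"dz":1.4,"turn":0},{"hand":5,"dx":-1.4,"dy":0,"dz":1.4,"turn":0},{"hand":5,"dx":-1.4,"dy":0,"dz":1.4,"turn":0},{"hand":5,"dx":-1.4,"dy":0,"dz":1.4,"turn":0},{"hand":5,"dx":-1.4,"dy":0,"dz":1.4,"turn":0},{"hand":5,"dx":-0.7,"dy":0,"dz":0.7,"turn":0},{"hand":5,"dx":0,"dy":0,"dz":0,"turn":0}]'
python3 - <<'E'
from legs import *
legs([W(-160,70,110),W(-111,70,110),W(-111,70,103)])
E
```

```text
time: 28.25
position: [621.2, 155.7, 109.2]
tool_rot: [0.219, 0.899, -0.09, 0.369]
ft_force: [-1.4, -0.2, -2.7]
width: 53.5
grasp_force: 42.6
t 28.25 pos [621.2 155.7 109.2] tilt 0.778 az -0.479 y_z -0.0 q [-0.22  0.89 -0.64  2.1   1.79  1.16 -1.1 ] F [-1.4 -0.2 -2.7] w 53.5 g 42.6
[645. 139. 110.] total [-2.13 -0.35  1.99] rows 1 each [-2.13 -0.35  1.99]
[689. 116. 110.] total [-3.49 -0.08  3.44] rows 2 each [-1.74 -0.04  1.72]
[689. 116. 103.] total [0.49 0.   0.5 ] rows 1 each [0.49 0.   0.5 ]
```

```bash
python3 -m handwheel '[{"hand":5,"dx":-0.7,"dy":-0.1,"dz":0.7,"turn":0},{"hand":5,"dx":-1,"dy":-0.1,"dz":1,"turn":0},{"hand":5,"dx":-1,"dy":0,"dz":1,"turn":0},{"hand":5,"dx":-1,"dy":0,"dz":1,"turn":0},{"hand":5,"dx":-1,"dy":0,"dz":1,"turn":0},{"hand":5,"dx":-0.6,"dy":0,"dz":0.6,"turn":0},{"hand":5,"dx":-0.2,"dy":0,"dz":0.2,"turn":0},{"hand":5,"dx":0,"dy":0,"dz":0,"turn":0}]'
python3 - <<'E'
from legs import *
legs([W(-111,70,110),W(-111,70,103)])
E
```

```text
time: 29.05
position: [688.0, 120.1, 107.3]
tool_rot: [0.218, 0.9, -0.09, 0.367]
ft_force: [-0.3, 0.1, -1.5]
width: 53.8
grasp_force: 42.6
t 29.05 pos [688.  120.1 107.3] tilt 0.776 az -0.477 y_z -0.001 q [-0.12  0.91 -0.6   2.    1.84  1.07 -0.95] F [-0.3  0.1 -1.5] w 53.8 g 42.6
[689. 116. 110.] total [-0.36 -0.35 -0.02] rows 1 each [-0.36 -0.35 -0.02]
[689. 116. 103.] total [0.49 0.   0.5 ] rows 1 each [0.49 0.   0.5 ]
```

```bash
for i in 1 2; do python3 -m handwheel '[{"hand":5,"dx":0.1,"dy":0,"dz":0.1,"turn":0},{"hand":5,"dx":0.06,"dy":0,"dz":0.06,"turn":0},{"hand":5,"dx":0,"dy":0,"dz":0,"turn":0},{"hand":5,"dx":0,"dy":0,"dz":0,"turn":0}]'; done
```

```text
time: 29.45
position: [687.7, 120.7, 105.1]
tool_rot: [0.217, 0.9, -0.089, 0.367]
ft_force: [0.8, -0.1, -2.6]
width: 53.4
grasp_force: 42.6
time: 29.85
position: [687.9, 120.3, 102.9]
tool_rot: [0.218, 0.9, -0.09, 0.368]
ft_force: [-0.2, -0.2, -1.5]
width: 53.8
grasp_force: 42.6
```

```bash
for i in 1 2 3; do python3 -m handwheel '[{"hand":5,"dx":0.07,"dy":0,"dz":0.07,"turn":0},{"hand":5,"dx":0,"dy":0,"dz":0,"turn":0},{"hand":5,"dx":0,"dy":0,"dz":0,"turn":0}]' | grep -E 'position|ft_f'; done
```

```text
position: [688.1, 120.4, 102.3]
ft_force: [-1.1, 0.3, -0.1]
position: [688.4, 120.3, 102.3]
ft_force: [-2.5, 0.2, 5.3]
position: [688.7, 120.1, 102.4]
ft_force: [-5.6, -0.5, 10.2]
```

```bash
python3 -m handwheel '[{"hand":5,"dx":-0.08,"dy":0,"dz":-0.08,"turn":0},{"hand":5.6,"dx":0,"dy":0,"dz":0,"turn":0},{"hand":6,"dx":0,"dy":0,"dz":0,"turn":0},{"hand":6.6,"dx":0,"dy":0,"dz":0,"turn":0},{"hand":7.4,"dx":0,"dy":0,"dz":0,"turn":0},{"hand":7.8,"dx":0,"dy":0,"dz":0,"turn":0},{"hand":7.8,"dx":0,"dy":0,"dz":0,"turn":0},{"hand":7.8,"dx":0,"dy":0,"dz":0,"turn":0}]'
python3 - <<'E'
from legs import *
legs([W(-330,70,106)])
im=manip.camera('wrist');cv2.imwrite('pics/w5.png',im[:,:,::-1])
E
```

```text
time: 31.55
position: [687.9, 120.4, 101.0]
tool_rot: [0.218, 0.9, -0.089, 0.368]
ft_force: [0.1, -0.0, -0.8]
width: 77.9
grasp_force: 0.0
t 31.55 pos [687.9 120.4 101. ] tilt 0.776 az -0.476 y_z -0.001 q [-0.12  0.92 -0.6   2.    1.85  1.07 -0.97] F [ 0.1 -0.  -0.8] w 77.9 g 0.0
[496. 220. 106.] total [ 15.09   0.05 -15.5 ] rows 5 each [ 3.02  0.01 -3.1 ]
```

View pics/w5.png

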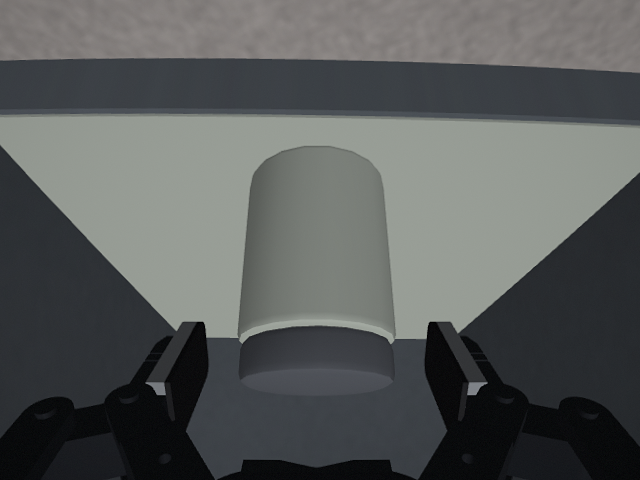

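The jar stands released on the cavity floor with its lid on; its base's near edge is at (316,146), the floor's front edge at about row 117.

```bash
python3 - <<'E'
from legs import *
X=onz('wrist',[(316,146),(316,117)],[35.,35.]);print(X)
for x in X: d=x[:2]-O;print("oven x,y",c*d[0]+sn*d[1],-sn*d[0]+c*d[1])
E
python3 -m handwheel '[{"hand":7.8,"dx":0.5,"dy":0,"dz":-0.5,"turn":0},{"hand":7.8,"dx":1,"dy":0,"dz":-1,"turn":0},{"hand":7.8,"dx":1.5,"dy":0,"dz":-1.5,"turn":0},{"hand":7.8,"dx":2,"dy":0,"dz":-2,"turn":0},{"hand":7.8,"dx":2,"dy":0,"dz":-2,"turn":0},{"hand":7.8,"dx":2,"dy":0,"dz":-2,"turn":0},{"hand":7.8,"dx":2,"dy":0,"dz":-2,"turn":0},{"hand":7.8,"dx":2,"dy":0,"dz":-2,"turn":0},{"hand":7.8,"dx":1,"dy":0,"dz":-1,"turn":0},{"hand":7.8,"dx":0,"dy":0,"dz":0,"turn":0}]'
python3 - <<'E'
from legs import *
legs([])
im=manip.camera('wrist');cv2.imwrite('pics/w6.png',im[:,:,::-1]);a=manip.camera('scene')
cv2.imwrite('pics/end.png',np.hstack([cv2.resize(im[:,:,::-1],(400,300)),cv2.resize(a[:,:,::-1],(400,300))]))
E
```

```text
[[664.788 133.72   35.   ]
 [651.284 140.662  35.   ]]
oven x,y -140.4327227904658 74.4456221460921
oven x,y -155.6137154397578 74.14011153109655
time: 32.6
position: [510.3, 213.2, 102.9]
tool_rot: [0.216, 0.9, -0.088, 0.367]
ft_force: [0.4, -0.2, 0.4]
width: 77.8
grasp_force: 0.0
t 32.6 pos [510.3 213.2 102.9] tilt 0.775 az -0.471 y_z -0.001 q [-0.42  0.91 -0.71  2.23  1.67  1.29 -1.33] F [ 0.4 -0.2  0.4] w 77.8 g 0.0
```

View pics/end.png

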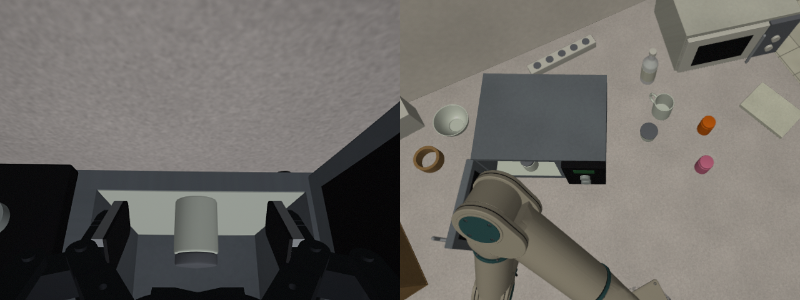

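The end view shows the jar upright in the cavity with its lid on, about 43 mm behind the mouth by measurement; the door is open, the tub and mug unmoved, and the gripper is clear.

```bash
python3 -c "
from cell import manip
print(manip.sign_off())"
```

```text
the job is handed in; nothing more can be done
None
```

The job is handed in, with no verdict shown: the oven door is open (about 1.67 rad when I let go of it) and the jar stands upright and released on the cavity floor, lid on, its axis about 43 mm behind the mouth, with the tub and mug not touched.

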